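# Press filter cartridges home and park the press plate

## Task

Load the air sampler's filter block: stand every filter cartridge that is on the table in the bay of its own colour, then press each straight down with the held press plate (do not press them home with the fingers) until it snaps in and sits fully home on the bay floor. When all are in, slide the press plate flat, edge first, into the slot of its white-lipped holder up to the stop and let go of it. Leave the other things on the table where they are.

Things in the scene. Friction and masses are not known exactly. Their poses are not given: they have to be found in the camera images.
- filter_block: Fixed four-bay filter block of the air sampler: white walls on a grey base, about 126 x 276 x 38 mm. Origin at the centre of its underside, z up; y along the row of bays (66 mm pitch: red at y +99 mm, yellow +33, green -33, blue -99), x along each bay. Bays are 76 mm long (x), 42 mm wide (y); floor 8 mm, wall tops 38 mm above the table; an orange spring catch at each end.
- press_plate: Hand press plate, 200 g: aluminium plate 90 x 50 x 8 mm (x, y, z) with an upright black grip rib, 56 mm long (x), 14 mm thick (y), from 8 to 68 mm above the plate's underside. Origin at the centre of the underside, z up. It starts flat on the table. Hold the rib by its upper part, fingertips at least 24 mm above the underside, to clear the holder's lips.
- plate_holder: Fixed slotted holder for the plate, grey with white lips, 106 x 76 x 22 mm; origin at the centre of its underside, z up. Mouth at x -53 mm, facing its -x (roughly to the robot); stop face at x +50. Floor 4 mm, lip tops 22 mm above the table; slot 58 mm wide, 13 mm high under the lips; 34 mm gap between the lips for the rib. Two 17 mm high guide wings flare 25 mm out in front of the mouth.
- slot_home (a point): Point on the holder's floor (4 mm above the table) where the centre of the plate's underside lies when the plate is pushed in against the stop; axes as the holder's. The plate goes in along the holder's +x, its long side along x, either end first, flat on or up to 4 mm above the floor.
- cartridge_red: Filter cartridge with a red top, 70 g: black foot 72 x 34 x 10 mm (x, y, z), on it a white body 52 x 34 mm up to 40 mm height, its top 4 mm red. Origin at the centre of the underside, z up; either way round fits its bay. Starts upright on the table in front of the block (may be absent). Graspable near the top across the 34 mm (y) or along the 52 mm (x).
- bay_red (a point): Centre of the floor of the bay marked red, 8 mm above the table; x along the bay, z up. A cartridge let down straight sinks 12 mm between the walls (ends flared) and rests on the sloped noses of the two catches, underside about 18 mm above the floor. Pressing with some 12 to 20 N spreads the springs; the catches snap over the ends of its foot when it is down on the floor.
- cartridge_yellow: Filter cartridge with a yellow top, 70 g: black foot 72 x 34 x 10 mm (x, y, z), on it a white body 52 x 34 mm up to 40 mm height, its top 4 mm yellow. Origin at the centre of the underside, z up; either way round fits its bay. Starts upright on the table in front of the block (may be absent). Graspable near the top across the 34 mm (y) or along the 52 mm (x).
- bay_yellow (a point): Centre of the floor of the bay marked yellow, 8 mm above the table; x along the bay, z up. A cartridge let down straight sinks 12 mm between the walls (ends flared) and rests on the sloped noses of the two catches, underside about 18 mm above the floor. Pressing with some 12 to 20 N spreads the springs; the catches snap over the ends of its foot when it is down on the floor.
- cartridge_green: Filter cartridge with a green top, 70 g: black foot 72 x 34 x 10 mm (x, y, z), on it a white body 52 x 34 mm up to 40 mm height, its top 4 mm green. Origin at the centre of the underside, z up; either way round fits its bay. Starts upright on the table in front of the block (may be absent). Graspable near the top across the 34 mm (y) or along the 52 mm (x).
- bay_green (a point): Centre of the floor of the bay marked green, 8 mm above the table; x along the bay, z up. A cartridge let down straight sinks 12 mm between the walls (ends flared) and rests on the sloped noses of the two catches, underside about 18 mm above the floor. Pressing with some 12 to 20 N spreads the springs; the catches snap over the ends of its foot when it is down on the floor.
- cartridge_blue: Filter cartridge with a blue top, 70 g: black foot 72 x 34 x 10 mm (x, y, z), on it a white body 52 x 34 mm up to 40 mm height, its top 4 mm blue. Origin at the centre of the underside, z up; either way round fits its bay. Starts upright on the table in front of the block (may be absent). Graspable near the top across the 34 mm (y) or along the 52 mm (x).
- bay_blue (a point): Centre of the floor of the bay marked blue, 8 mm above the table; x along the bay, z up. A cartridge let down straight sinks 12 mm between the walls (ends flared) and rests on the sloped noses of the two catches, underside about 18 mm above the floor. Pressing with some 12 to 20 N spreads the springs; the catches snap over the ends of its foot when it is down on the floor.
- stapler: Bystander: blue stapler, 32 x 125 x 54 mm, on the table; origin at the centre of its underside. Leave it alone.
- timer: Bystander: white timer, 60 x 64 x 20 mm, on the table; origin at the centre of its underside. Leave it alone.
- marker: Bystander: red and white marker pen, 18 x 128 mm, on the table; origin at the centre of its underside. Leave it alone.
- tape_roll: Bystander: roll of tape, 73 x 73 x 18 mm, on the table; origin at the centre of its underside. Leave it alone.
- label_roll: Bystander: white roll of labels, 64 x 59 x 35 mm, on the table; origin at the centre of its underside. Leave it alone.

How it is judged:
On the way, in this order (a step that is already met when the one before it is completed fails the run):
1. the press plate presses on a cartridge ((contact force between press_plate and cartridge_red above 2 N or contact force between press_plate and cartridge_yellow above 2 N or contact force between press_plate and cartridge_green above 2 N or contact force between press_plate and cartridge_blue above 2 N)), for 0.1 s.
2. every cartridge present is snapped fully home in the bay of its colour (z of cartridge_red in the frame of bay_red between -0.004 and 0.004 m and horizontal distance between cartridge_red and bay_red below 0.007 m and angle between each of cartridge_red, cartridge_yellow, cartridge_green, cartridge_blue's own z axis and vertical below 0.06 rad and z of cartridge_yellow in the frame of bay_yellow between -0.004 and 0.004 m and horizontal distance between cartridge_yellow and bay_yellow below 0.007 m and z of cartridge_green in the frame of bay_green between -0.004 and 0.004 m and horizontal distance between cartridge_green and bay_green below 0.007 m and z of cartridge_blue in the frame of bay_blue between -0.004 and 0.004 m and horizontal distance between cartridge_blue and bay_blue below 0.007 m), for 0.2 s.
3. the press plate has been slid home in its holder (x of press_plate in the frame of slot_home between -0.012 and 0.008 m and y of press_plate in the frame of slot_home between -0.008 and 0.008 m and z of press_plate in the frame of slot_home between -0.004 and 0.006 m and angle between press_plate's own z axis and vertical below 0.12 rad and angle between the x axis of press_plate and the x axis of slot_home, either way round below 0.2 rad), for 0.2 s.
At the end, for the whole second after the job is handed in: Every cartridge present stands in the bay of its own colour with its underside within 4 mm of the bay floor, within 7 mm of the bay's centre and level (0.06 rad); the press plate lies flat in the holder's slot, at most 12 mm short of the stop; all is released and at rest (all of step 2 and all of step 3 and linear speed of each of press_plate, cartridge_red, cartridge_yellow, cartridge_green, cartridge_blue below 0.02 m/s); the robot touches nothing.
It fails at once if a cartridge is pressed home with the fingers instead of the press plate ((z of cartridge_red in the frame of bay_red below 0.01 m and horizontal distance between cartridge_red and bay_red below 0.015 m and contact force between the fingers and cartridge_red above 4 N) or (z of cartridge_yellow in the frame of bay_yellow below 0.01 m and horizontal distance between cartridge_yellow and bay_yellow below 0.015 m and contact force between the fingers and cartridge_yellow above 4 N) or (z of cartridge_green in the frame of bay_green below 0.01 m and horizontal distance between cartridge_green and bay_green below 0.015 m and contact force between the fingers and cartridge_green above 4 N) or (z of cartridge_blue in the frame of bay_blue below 0.01 m and horizontal distance between cartridge_blue and bay_blue below 0.015 m and contact force between the fingers and cartridge_blue above 4 N)).
It fails at once if the stapler, timer, marker, tape roll or label roll is pushed away (over 40 mm) (distance of any of stapler, timer, marker, tape_roll, label_roll from where it was at the start of the episode above 0.04 m).
Of cartridge_red, cartridge_yellow, cartridge_green, cartridge_blue only 3 to 4 are there at a start; the rules pass over those that are not, and their reading is None.
At some moment in a run one of cartridge_red, cartridge_yellow, cartridge_green, cartridge_blue, press_plate may be knocked a few centimetres aside while the robot is not near it.
It also fails if it takes over 210 s, if anything falls off the work surface, if the arm or the gripper's body presses on something with over 40 N, if the wrist force passes 120 N, or if a joint passes its speed limit or range.

## Robot

A 6-joint arm with a two-finger parallel gripper is mounted at the origin on a cart in front of the work surface, level with it; the furniture and walls round the work are solid. World frame = base frame: x ahead of the robot, y to its left, z up, the work surface at z = 0. Lengths are in m, angles in rad, forces in N, time in s.
With the tool pointing down it reaches from about 0.325 to 0.875 m from the base axis. Payload 4.4 kg.
Tool frame: the origin (TCP) lies at the very end of the fingers, on their centre line; the grasp point (between the pads) lies 19 mm behind it (r.tcp_to_grasp is the distance from the TCP to the grasp point, in m); y points along the fingers, z is the direction in which the jaws open and shut, and the axes are right-handed (so a half turn about y gives the same grasp; the last joint's range is limited). The gripper opens to 85 mm and grips with 20 to 120 N. Pads are 22 mm wide; open, the fingers measure 114 mm over their backs; the gripper's body (76 mm by 85 mm) begins 54 mm behind the grasp point. The pads swing forward as they close: fully open they stand 13 mm farther back than shut.
Start: joints at [0.978, 0.207, 1.542, -0, 1.393, -0.15], TCP at [0.246, 0.52, 0.203] pointing down, gripper open.
Joint ranges: [-2.73, 2.73], [-0.86, 2.22], [0.23, 2.46], [-1.11, 4.25], [0.08, 2.63], [-2.82, 2.82]. Speed limits (rad/s): [2.79, 2.79, 3.14, 3.14, 3.14, 3.14].

## Interface

Orientations are given as a 3x3 rotation matrix whose columns are the frame's x, y, z axes.
In Python, from plant import r gives the robot as it stands.
- The arm moves only by the tool step_arm, never from a script. Its argument "targets" is a list of rows, each an object with "offset": the shift along the tool's x, y, z in units of 40 mm (1.0 is 40 mm), a list of three; "turn": the turn about the tool's y in units of 5 degrees (1.0 is 5 degrees); "hand": the finger opening in mm, from 0 to 85.4. A call has 1 to 10 rows; each row is the pose to reach, as a shift and turn from the pose measured when the call began, along the tool's axes at that moment; what a row does not reach only later rows make up. A row lasts 1/10 s, in which the tool goes at most 50 mm and 8.59 degrees, less where a joint would pass 70% of its speed; a pose out of reach is approached as far as the arm can. A call with a gripper value outside its range is refused whole. The fingers move at their own pace and stop on an object; "force" is the grip in N (left out, the last holds). Time passes only in rows, so rows that repeat a pose let the fingers close. It gives the time, the measured TCP pose, the force and the opening at its end, in the units of the state.
- r.observe(): the state, without advancing time (a new reading comes with each control period).
- r.grab_frame(name): name is "side" or "top" or "wrist"; returns the picture (384x512x3 uint8, red, green, blue); there is no depth.
- r.camera_model(name): a dict with "intrinsics" (3x3 intrinsics, pixels), "rvec" (rotation vector, rad) and "tvec" (3), from world to camera coordinates, as OpenCV has them; the wrist camera has in their place "tool_from_camera" (4x4, takes a point from camera to tool coordinates, whose origin is the TCP and whose axes are the tool frame's). Camera axes: x right, y down, z forward; pixel columns grow to the right and rows downward; lengths in m; the calibration is good to about 2 mm. A picture is of the moment at which its call begins: read the wrist's pose just before it. camera_model takes no time and is no camera call.
- r.job_done(): hands the job in, once; it reports no verdict.
The state is a dict: "time_s": time; "joints": joint angles; "qd": joint speeds; "tau": joint torques, N m; "eef_pos": TCP position; "eef_rot": TCP orientation; "wrist_force": force on the tool from outside, world axes, zero at the start; "moment": the same for the moment, N m; "gripper_width": opening from 0.0 (shut) to 1.0 (fully open).
Only numpy, scipy, OpenCV 4.12 (cv2) and the standard library are available. Lean on these libraries where they do the work, as an engineer would, in place of code of your own. Each camera call takes 0.05 s, during which the arm holds its last target.

## Working session

There is one attempt and no reset: what is moved stays moved. The work goes in short steps, Python scripts to look and compute and a tool call to move; the robot and the scene stay as the last step left them, time stands still between calls to the robot, and variables do not carry over. Pictures are saved under pics/ and viewed, and the job is handed in when it is done.

Besides the shell and the picture viewer there is one more tool, called after "Request:" as name([rows], argument=value, ...), one row to a line, values as JSON. step_arm: Moves the arm, as the interface text tells. Its arguments: {"type":"object","properties":{"targets":{"type":"array","items":{"type":"object","properties":{"offset":{"type":"array","items":{"type":"number"}},"turn":{"type":"number"},"hand":{"type":"number"}}}},"force":{"type":"number"}},"required":["targets"]}

```bash
ls; mkdir -p pics; python3 - <<'E'
from plant import r
import cv2
s=r.observe()
print(s['time_s'],s['eef_pos'],s['eef_rot'],s['wrist_force'],s['gripper_width'],r.tcp_to_grasp)
for n in ['side','top','wrist']:
    im=r.grab_frame(n); cv2.imwrite(f'pics/{n}0.png',im[:,:,::-1]); print(n,r.camera_model(n))
E
```

```text
pics
0.0 [0.24590874 0.51883484 0.20189951] [[ 9.03564413e-01 -1.30104461e-03  4.28450300e-01]
 [-4.28452138e-01 -1.94313292e-03  9.03562388e-01]
 [-3.43039098e-04 -9.99997266e-01 -2.31318110e-03]] [-0.36961074  0.07741433 -0.30203869] 0.9984493826600189 0.0187
side {'intrinsics': array([[388.55608231,   0.        , 263.41144434],
       [  0.        , 388.55608231, 190.76490663],
       [  0.        ,   0.        ,   1.        ]]), 'rvec': array([2.21191657e+00, 5.07046266e-02, 5.26753272e-04]), 'tvec': array([-0.59641709,  0.02456863,  1.10686758])}
top {'intrinsics': array([[388.53286426,   0.        , 254.25801457],
       [  0.        , 388.53286426, 195.14801108],
       [  0.        ,   0.        ,   1.        ]]), 'rvec': array([ 2.15830968, -2.14750703,  0.13451608]), 'tvec': array([0.00648463, 0.57975208, 0.93659014])}
wrist {'intrinsics': array([[322.88071359,   0.        , 261.83970937],
       [  0.        , 322.88071359, 194.31472016],
       [  0.        ,   0.        ,   1.        ]]), 'tool_from_camera': array([[-6.75320317e-04,  9.46366652e-01,  3.23093954e-01,
        -8.24176184e-02],
       [ 7.27508958e-04, -3.23093478e-01,  9.46366776e-01,
        -1.71159179e-01],
       [ 9.99999507e-01,  8.74154458e-04, -4.70298627e-04,
        -1.63792976e-03],
       [ 0.00000000e+00,  0.00000000e+00,  0.00000000e+00,
         1.00000000e+00]])}
```

View pics/top0.png

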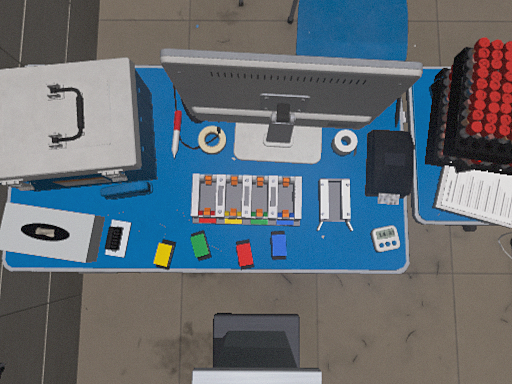

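View pics/side0.png

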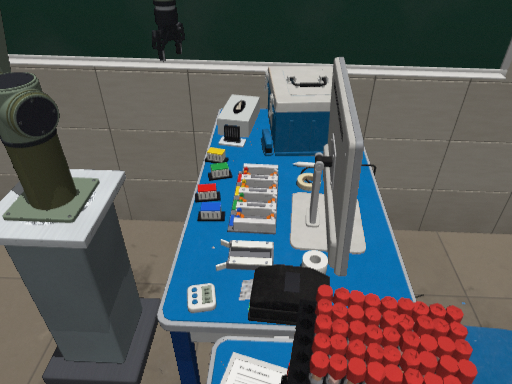

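View pics/wrist0.png

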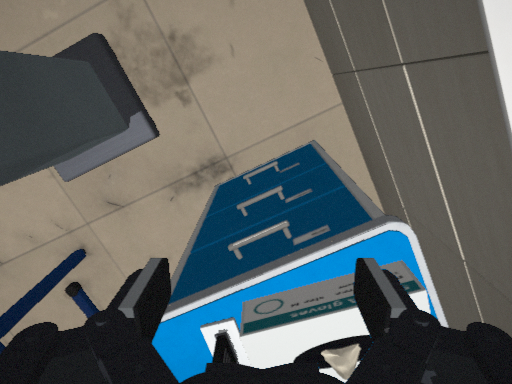

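```bash
cat > h.py <<'E'
import numpy as np, cv2
from plant import r
def cam(n,s=None):
    m=r.camera_model(n); K=np.array(m['intrinsics'])
    if n=='wrist':
        s=s or r.observe(); T=np.array(m['tool_from_camera']); R=np.array(s['eef_rot']); 
        Rwc=R@T[:3,:3]; c=R@T[:3,3]+np.array(s['eef_pos']); return K,Rwc.T,-Rwc.T@c
    return K,cv2.Rodrigues(np.array(m['rvec']))[0],np.array(m['tvec'])
def proj(C,p):
    K,R,t=C; q=K@(R@np.array(p,float)+t); return q[:2]/q[2]
def ray(C,uv,z):
    K,R,t=C; d=R.T@np.linalg.inv(K)@np.array([uv[0],uv[1],1.]); c=-R.T@t
    return c+d*(z-c[2])/d[2]
def grab(n,f):
    s=r.observe(); im=np.ascontiguousarray(r.grab_frame(n)[:,:,::-1]); cv2.imwrite(f'pics/{f}.png',im); return im,cam(n,s)
E
python3 - <<'E'
from h import *
im=cv2.imread('pics/top0.png'); C=cam('top')
print(proj(C,[.246,.519,.2]),proj(C,[0,0,0]),proj(C,[.4,0,0]))
cv2.imwrite('pics/t_l.png',cv2.resize(im[165:285,90:290],None,fx=4,fy=4,interpolation=cv2.INTER_CUBIC))
cv2.imwrite('pics/t_r.png',cv2.resize(im[165:285,230:430],None,fx=4,fy=4,interpolation=cv2.INTER_CUBIC))
hsv=cv2.cvtColor(im,cv2.COLOR_BGR2HSV)
R={'red':[(0,8),(172,180)],'yellow':[(20,32)],'green':[(45,75)],'blue':[(108,125)]}
for k,rg in R.items():
    m=0
    for a,b in rg: m=m|cv2.inRange(hsv,(a,130,70),(b,255,255))
    m[:232]=0;m[272:]=0;m[:,:150]=0;m[:,300:]=0
    cs=cv2.findContours(m,0,2)[0]
    for c in cs:
        if cv2.contourArea(c)>60:
            print(k,cv2.contourArea(c),cv2.minAreaRect(c), [ray(C,p,.04)[:2].round(4).tolist() for p in cv2.boxPoints(cv2.minAreaRect(c))], ray(C,cv2.minAreaRect(c)[0],.04))
E
```

```text
[ -3.35936321 349.95190121] [256.94808519 435.65100728] [257.63520465 267.14308405]
red 274.5 ((244.15599060058594, 254.1079864501953), (21.913469314575195, 14.042509078979492), 79.69515228271484) [[0.4565, 0.0554], [0.4628, 0.0215], [0.4106, 0.0115], [0.4043, 0.0452]] [0.43347116 0.03338768 0.04      ]
yellow 269.5 ((162.44119262695312, 254.23532104492188), (13.581995010375977, 22.070741653442383), 14.03624439239502) [[0.4101, 0.2558], [0.4621, 0.2447], [0.4543, 0.2119], [0.4023, 0.2233]] [0.43209152 0.23393008 0.04      ]
green 253.5 ((199.08493041992188, 245.0471649169922), (21.56560516357422, 13.323973655700684), 74.05460357666016) [[0.4757, 0.1681], [0.4849, 0.1367], [0.4343, 0.121], [0.4252, 0.1522]] [0.45492571 0.14448604 0.04      ]
blue 270.0 ((278.5, 244.5), (21.0, 15.0), 90.0) [[0.4829, -0.0324], [0.4831, -0.0694], [0.4319, -0.0692], [0.4317, -0.0324]] [ 0.45728665 -0.05087499  0.04      ]
```

View pics/t_l.png

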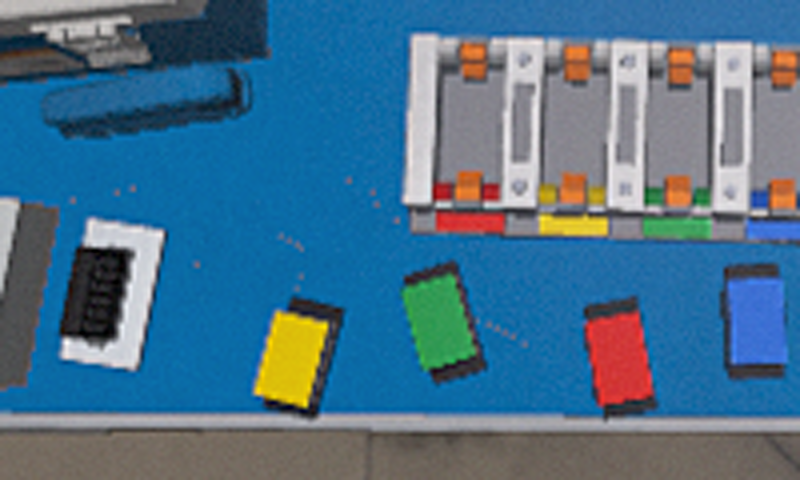

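View pics/t_r.png

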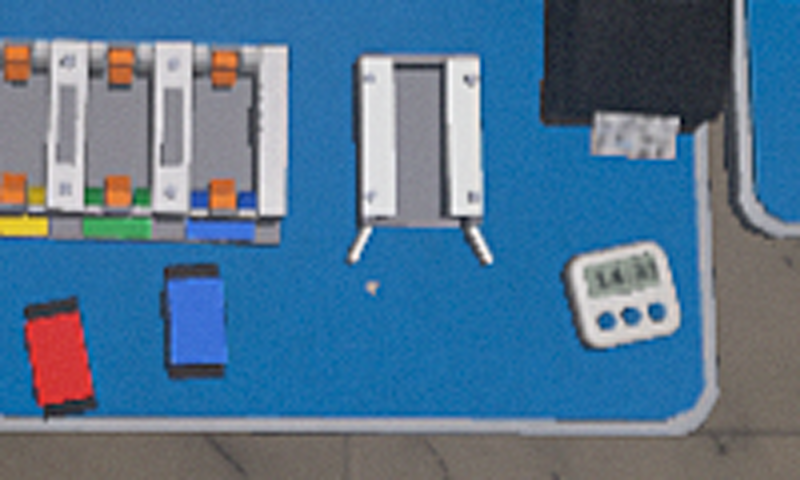

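```bash
cat >> h.py <<'E'
def plan(p,yaw_deg):
    """yaw = world angle of tool x axis"""
    s=r.observe(); R=np.array(s['eef_rot']); d=np.array(p,float)-np.array(s['eef_pos'])
    cur=np.degrees(np.arctan2(R[1,0],R[0,0])); dy=(yaw_deg-cur+90)%180-90
    o=R.T@d/.04
    print('t',round(s['time_s'],2),'pos',np.round(s['eef_pos'],4),'yaw',round(cur,2),'w',round(s['gripper_width']*85.4,1),'F',np.round(s['wrist_force'],1),'offset',o.round(3).tolist(),'turn',round(-dy/5,3),'dist_mm',round(np.linalg.norm(d)*1e3,1))
E
python3 -c "
from h import *
plan([.40,.1,.28],0)"
```

```text
t 0.15 pos [0.246  0.519  0.2022] yaw -25.37 w 85.0 F [-0.  -0.4  0.4] offset [7.966, -1.934, -7.819] turn -5.074 dist_mm 453.1
```

Request:
step_arm([
  {"offset": [7.966, -1.934, -7.819], "turn": -5.07, "hand": 60},
  {"offset": [7.966, -1.934, -7.819], "turn": -5.07, "hand": 60},
  {"offset": [7.966, -1.934, -7.819], "turn": -5.07, "hand": 60},
  {"offset": [7.966, -1.934, -7.819], "turn": -5.07, "hand": 60},
  {"offset": [7.966, -1.934, -7.819], "turn": -5.07, "hand": 60},
  {"offset": [7.966, -1.934, -7.819], "turn": -5.07, "hand": 60},
  {"offset": [7.966, -1.934, -7.819], "turn": -5.07, "hand": 60},
  {"offset": [7.966, -1.934, -7.819], "turn": -5.07, "hand": 60},
  {"offset": [7.966, -1.934, -7.819], "turn": -5.07, "hand": 60},
  {"offset": [7.966, -1.934, -7.819], "turn": -5.07, "hand": 60},
])

```text
time_s: 1.15
eef_pos: [0.4016, 0.0959, 0.281]
eef_rot: [[1.0, 0.001, 0.007], [-0.007, -0.003, 1.0], [0.001, -1.0, -0.003]]
wrist_force: [0.0, 1.0, -0.3]
gripper_width: 0.699
```

```bash
python3 - <<'E'
from h import *
plan([.40,.1,.28],0)
im,C=grab('wrist','w1'); np.save('w1C.npy',np.array(list(C),dtype=object),allow_pickle=True)
E
```

```text
t 1.15 pos [0.4016 0.0959 0.281 ] yaw -0.39 w 59.7 F [ 0.   1.  -0.3] offset [-0.042, 0.025, 0.103] turn -0.079 dist_mm 4.5Traceback (most recent call last):
  File "<stdin>", line 3, in <module>
ValueError: could not broadcast input array from shape (3,3) into shape (3,)
```

View pics/w1.png

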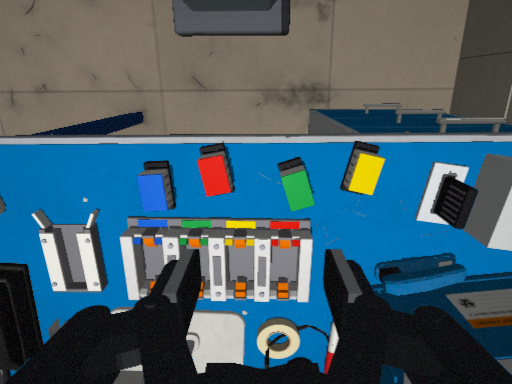

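```bash
python3 - <<'E'
from h import *
import pickle
im,C=grab('wrist','w2'); pickle.dump(C,open('w2.pkl','wb'))
plan([.40,.1,.28],0)
cv2.imwrite('pics/w2a.png',cv2.resize(im[200:320,110:330],None,fx=3.6,fy=3.6,interpolation=cv2.INTER_CUBIC))
cv2.imwrite('pics/w2b.png',cv2.resize(im[200:310,20:130],None,fx=5,fy=5,interpolation=cv2.INTER_CUBIC))
cv2.imwrite('pics/w2c.png',cv2.resize(im[130:240,380:512],None,fx=5,fy=5,interpolation=cv2.INTER_CUBIC))
hsv=cv2.cvtColor(im,cv2.COLOR_BGR2HSV)
R={'red':[(0,8),(172,180)],'yellow':[(20,32)],'green':[(45,75)],'blue':[(108,125)]}
for k,rg in R.items():
    m=0
    for a,b in rg: m=m|cv2.inRange(hsv,(a,130,70),(b,255,255))
    m[:140]=0;m[216:]=0;m[:,:130]=0;m[:,390:]=0
    for c in cv2.findContours(m,0,2)[0]:
        if cv2.contourArea(c)>100:
            b=cv2.boxPoints(cv2.minAreaRect(c)); w=np.array([ray(C,p,.04)[:2] for p in b])
            print(k,cv2.contourArea(c),b.round(1).tolist(),w.round(4).tolist(),w.mean(0).round(4),[np.linalg.norm(w[i]-w[i-1]).round(4) for i in (0,1)])
E
```

```text
t 1.25 pos [0.4005 0.0986 0.2801] yaw -0.27 w 60.0 F [-0.1  0.8 -0.5] offset [-0.013, 0.003, 0.034] turn -0.053 dist_mm 1.5
red 920.5 [[196.39999389648438, 159.60000610351562], [221.39999389648438, 153.39999389648438], [230.89999389648438, 191.5], [205.89999389648438, 197.8000030517578]] [[0.4109, 0.0086], [0.4029, 0.0415], [0.4548, 0.0519], [0.4636, 0.0178]] [0.4331 0.03  ] [np.float64(0.0534), np.float64(0.0338)]
yellow 929.5 [[347.1000061035156, 189.6999969482422], [360.20001220703125, 150.39999389648438], [384.20001220703125, 158.39999389648438], [371.1000061035156, 197.6999969482422]] [[0.453, 0.2078], [0.3998, 0.2204], [0.4105, 0.2525], [0.4645, 0.2411]] [0.4319 0.2305] [np.float64(0.0352), np.float64(0.0546)]
green 826.0 [[280.5, 176.39999389648438], [304.5, 169.60000610351562], [314.3999938964844, 204.3000030517578], [290.5, 211.1999969482422]] [[0.4341, 0.1184], [0.4249, 0.1497], [0.4737, 0.165], [0.4836, 0.1327]] [0.4541 0.1414] [np.float64(0.0515), np.float64(0.0326)]
blue 834.0 [[136.5, 175.3000030517578], [160.8000030517578, 171.0], [167.39999389648438, 208.89999389648438], [143.10000610351562, 213.1999969482422]] [[0.4316, -0.0722], [0.426, -0.0394], [0.4796, -0.0361], [0.4857, -0.0702]] [ 0.4557 -0.0545] [np.float64(0.0541), np.float64(0.0332)]
```

View pics/w2a.png

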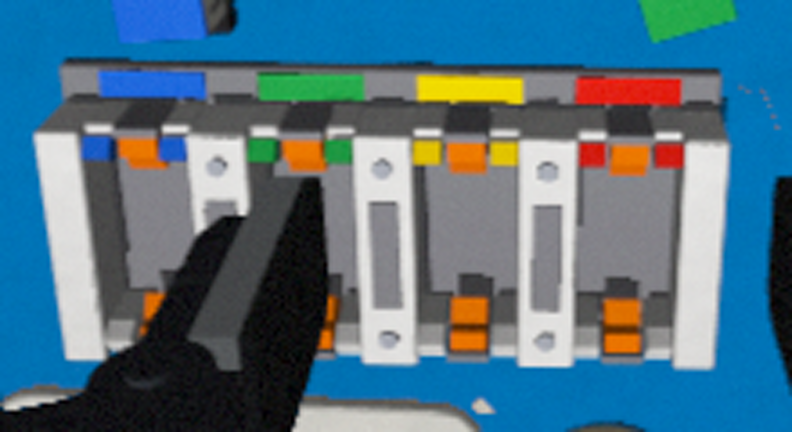

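View pics/w2b.png

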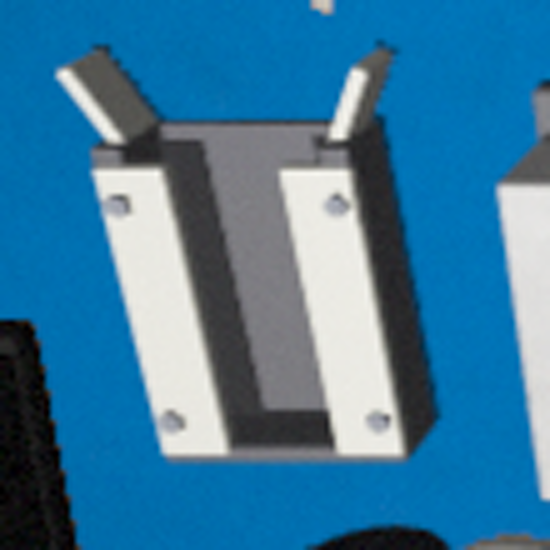

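View pics/w2c.png

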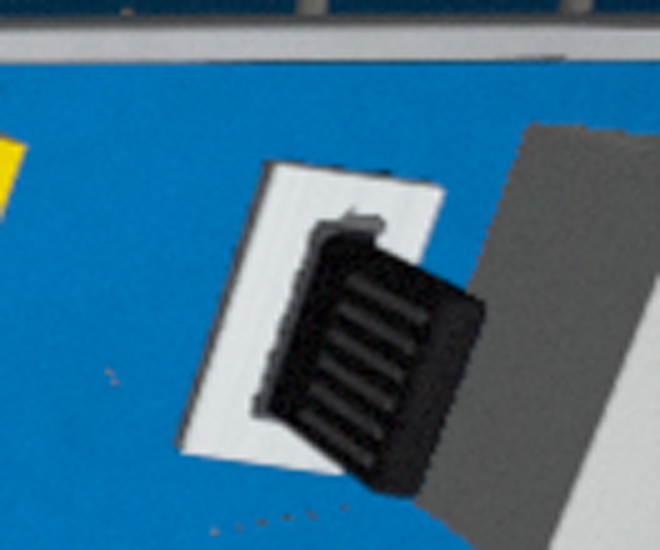

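```bash
python3 - <<'E'
from h import *
import pickle
im,C=grab('wrist','w3'); pickle.dump(C,open('w3.pkl','wb'))
plan([.40,.1,.28],0)
im2=cv2.imread('pics/w2.png'); print('imgdiff',np.abs(im.astype(int)-im2).mean())
s,o=3.6,np.array([110,200])
W={}
for n,u in dict(bn=(36,133),bf=(68,360),bi_n=(83,133),rn=(728,143),rf=(715,368),ri_n=(683,143),w1nl=(192,135),w1nr=(247,137),w2nl=(355,137),w2nr=(410,138),w3nl=(520,141),w3nr=(575,142),w2fl=(362,362),w2fr=(417,362),w3fl=(520,366),w3fr=(573,366)).items():
    W[n]=ray(C,np.array(u)/s+o,.038); print(n,W[n].round(4))
T=cam('top')
print('top')
for n,u,sc,oo in [('rf',(411,35),4,(90,165)),('rn',(403,205),4,(90,165)),('bf',(288,45),4,(230,165)),('bn',(284,216),4,(230,165))]:
    print(n,ray(T,np.array(u)/sc+np.array(oo)-.0,.038).round(4))
print('holder top')
for n,u in [('nl',(360,217)),('fl',(359,57)),('nr',(481,219)),('fr',(480,56))]:
    print(n,ray(T,np.array(u)/4+np.array((230,165)),.022).round(4))
for n,u in [('nr_in',(165,168)),('nr',(93,168)),('nl_in',(280,168)),('nl',(356,168)),('fr',(167,457)),('fl',(407,457)),('fr_in',(227,457)),('fl_in',(337,457))]:
    print('w',n,ray(C,np.array(u)/5+np.array((20,200)),.022).round(4))
E
```

```text
t 1.3 pos [0.3998 0.0999 0.2797] yaw -0.13 w 59.9 F [-0.2  0.1 -0.6] offset [0.006, -0.008, 0.001] turn -0.027 dist_mm 0.4
imgdiff 8.511176215277779
bn [ 0.5212 -0.1052  0.038 ]
bf [ 0.6274 -0.1071  0.038 ]
bi_n [ 0.5213 -0.0867  0.038 ]
rn [0.5264 0.1673 0.038 ]
rf [0.6322 0.1667 0.038 ]
ri_n [0.5264 0.1496 0.038 ]
w1nl [ 0.5223 -0.0438  0.038 ]
w1nr [ 0.5232 -0.0222  0.038 ]
w2nl [0.5233 0.0203 0.038 ]
w2nr [0.5238 0.042  0.038 ]
w3nl [0.5253 0.0853 0.038 ]
w3nr [0.5258 0.107  0.038 ]
w2fl [0.6288 0.0173 0.038 ]
w2fr [0.6288 0.0406 0.038 ]
w3fl [0.631  0.0841 0.038 ]
w3fr [0.631  0.1066 0.038 ]
top
rf [0.6334 0.165  0.038 ]
rn [0.5259 0.1672 0.038 ]
bf [ 0.6282 -0.1107  0.038 ]
bn [ 0.5204 -0.1071  0.038 ]
holder top
nl [ 0.5211 -0.1569  0.022 ]
fl [ 0.6235 -0.1579  0.022 ]
nr [ 0.5203 -0.2331  0.022 ]
fr [ 0.6245 -0.2353  0.022 ]
w nr_in [ 0.5234 -0.2106  0.022 ]
w nr [ 0.5233 -0.2318  0.022 ]
w nl_in [ 0.5235 -0.1768  0.022 ]
w nl [ 0.5235 -0.1545  0.022 ]
w fr [ 0.6231 -0.2312  0.022 ]
w fl [ 0.6233 -0.1559  0.022 ]
w fr_in [ 0.6231 -0.2124  0.022 ]
w fl_in [ 0.6232 -0.1779  0.022 ]
```

```bash
python3 -c "
from h import *
plan([.52,.03,.25],-1)"
```

```text
t 1.3 pos [0.3998 0.0999 0.2797] yaw -0.13 w 59.9 F [-0.2  0.1 -0.6] offset [3.011, 0.737, -1.741] turn 0.173 dist_mm 142.2
```

Request:
step_arm([
  {"offset": [1, 0.25, -0.6], "turn": 0.1, "hand": 60},
  {"offset": [2, 0.5, -1.2], "turn": 0.17, "hand": 60},
  {"offset": [3.0, 0.74, -1.74], "turn": 0.17, "hand": 60},
  {"offset": [3.0, 0.74, -1.74], "turn": 0.17, "hand": 60},
  {"offset": [3.0, 0.74, -1.74], "turn": 0.17, "hand": 60},
  {"offset": [3.0, 0.74, -1.74], "turn": 0.17, "hand": 60},
  {"offset": [3.0, 0.74, -1.74], "turn": 0.17, "hand": 60},
])

```text
time_s: 2.0
eef_pos: [0.5189, 0.0317, 0.2507]
eef_rot: [[1.0, -0.001, 0.015], [-0.015, -0.0, 1.0], [-0.001, -1.0, -0.0]]
wrist_force: [-0.5, -0.6, 1.0]
gripper_width: 0.701
```

```bash
python3 - <<'E'
from h import *
import pickle
plan([.52,.03,.25],-1)
im,C=grab('wrist','w4'); pickle.dump(C,open('w4.pkl','wb'))
plan([.52,.03,.25],-1)
E
```

```text
t 2.0 pos [0.5189 0.0317 0.2507] yaw -0.84 w 59.9 F [-0.5 -0.6  1. ] offset [0.029, 0.018, -0.042] turn 0.032 dist_mm 2.2
t 2.05 pos [0.519  0.0314 0.2509] yaw -0.86 w 59.9 F [ 0.7  0.2 -0.4] offset [0.025, 0.024, -0.035] turn 0.028 dist_mm 2.0
```

View pics/w4.png

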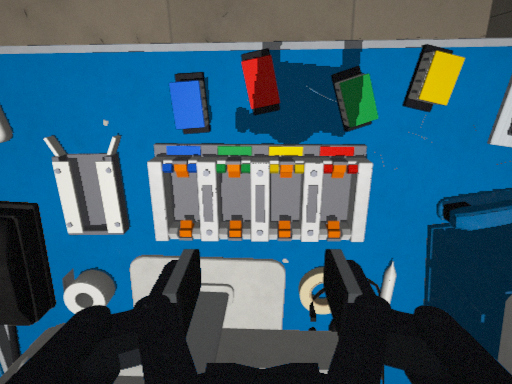

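```bash
python3 - <<'E'
from h import *
import pickle
im=cv2.imread('pics/w4.png'); C=pickle.load(open('w4.pkl','rb'))
cv2.imwrite('pics/w4a.png',cv2.resize(im[135:255,145:260],None,fx=6,fy=5,interpolation=cv2.INTER_CUBIC))
cv2.imwrite('pics/w4b.png',cv2.resize(im[135:255,255:380],None,fx=6,fy=5,interpolation=cv2.INTER_CUBIC))
cv2.imwrite('pics/w4c.png',cv2.resize(im[130:245,35:140],None,fx=5,fy=5,interpolation=cv2.INTER_CUBIC))
hsv=cv2.cvtColor(im,cv2.COLOR_BGR2HSV)
R={'red':[(0,8),(172,180)],'yellow':[(20,32)],'green':[(45,75)],'blue':[(108,125)]}
for k,rg in R.items():
    m=0
    for a,b in rg: m=m|cv2.inRange(hsv,(a,130,70),(b,255,255))
    m[:40]=0;m[135:]=0;m[:,:150]=0;m[:,480:]=0
    for c in cv2.findContours(m,0,2)[0]:
        if cv2.contourArea(c)>100:
            b=cv2.boxPoints(cv2.minAreaRect(c)); w=np.array([ray(C,p,.04)[:2] for p in b])
            print(k,w.round(4).tolist(),w.mean(0).round(4),[np.linalg.norm(w[i]-w[i-1]).round(4) for i in (0,1)])
m=cv2.inRange(hsv,(9,150,120),(18,255,255)); m[:150]=0; m[245:]=0;m[:,:150]=0;m[:,360:]=0
for c in cv2.findContours(m,0,2)[0]:
    if cv2.contourArea(c)>15: print('orange',cv2.boundingRect(c))
E
```

```text
red [[0.4105, 0.0078], [0.4046, 0.0404], [0.4554, 0.0518], [0.4619, 0.0178]] [0.4331 0.0294] [np.float64(0.0523), np.float64(0.0331)]
yellow [[0.4531, 0.2074], [0.4005, 0.2196], [0.411, 0.2521], [0.4647, 0.2414]] [0.4323 0.2302] [np.float64(0.0359), np.float64(0.054)]
green [[0.4323, 0.1169], [0.4259, 0.149], [0.4768, 0.1657], [0.4838, 0.1323]] [0.4547 0.141 ] [np.float64(0.0538), np.float64(0.0327)]
blue [[0.4317, -0.073], [0.4281, -0.0397], [0.4816, -0.0365], [0.4855, -0.0714]] [ 0.4567 -0.0552] [np.float64(0.0539), np.float64(0.0335)]
orange (328, 231, 12, 7)
orange (279, 230, 12, 8)
orange (229, 230, 12, 7)
orange (179, 230, 13, 7)
orange (328, 221, 12, 8)
orange (279, 221, 11, 8)
orange (230, 220, 12, 9)
orange (180, 220, 12, 8)
orange (332, 165, 15, 13)
orange (280, 165, 13, 13)
orange (227, 165, 13, 13)
orange (174, 164, 15, 13)
```

View pics/w4a.png

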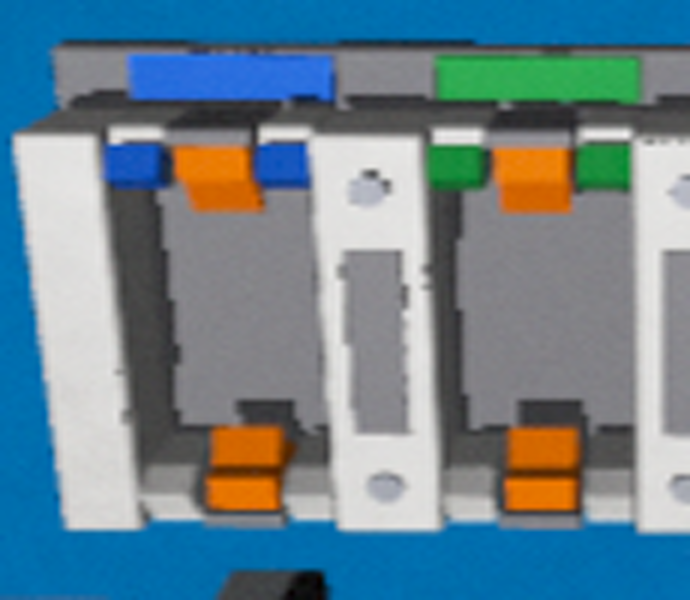

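View pics/w4b.png

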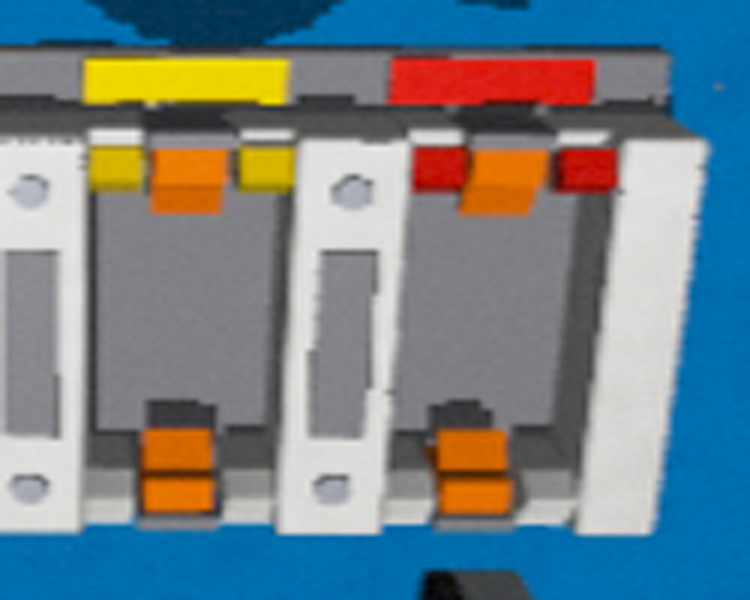

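View pics/w4c.png

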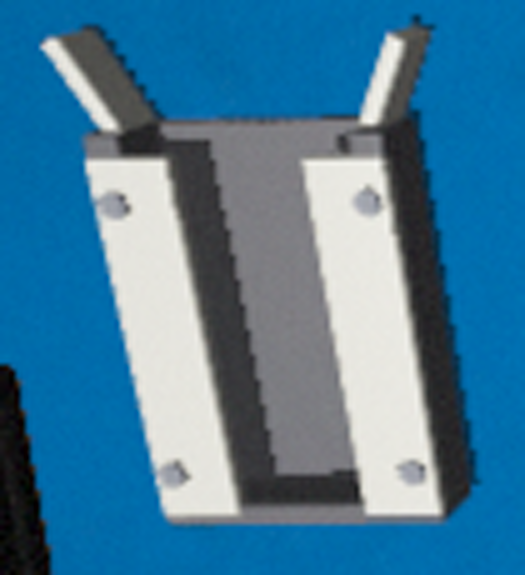

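```bash
python3 - <<'E'
from h import *
import pickle
C=pickle.load(open('w4.pkl','rb'))
P=lambda u,v,b,z=.038: ray(C,(u/6+(255 if b else 145),v/5+135),z)[:2]
for n,a in dict(bn=P(15,135,0),bf=P(64,527,0),rn=P(708,147,1),rf=P(653,534,1)).items(): print(n,a.round(4))
cs=[]
for n,q in dict(s1=((367,190),(386,487),0),s2=((28,190),(30,488),1),s3=((352,190),(331,488),1)).items():
    a=P(*q[0],q[2]);b=P(*q[1],q[2]); print(n,a.round(4),b.round(4),((a+b)/2).round(4)); cs.append((a+b)/2)
# divider near edges/far edges
for n,q in dict(d1=(310,430,0,140,338,442,530),d2=(-18,84,1,140,-22,80,532),d3=(305,410,1,140,278,382,533)).items():
    pts=[P(q[0],q[3],q[2]),P(q[1],q[3],q[2]),P(q[4],q[6],q[2]),P(q[5],q[6],q[2])]
    print(n,np.round(pts,4).tolist(),np.mean(pts,0).round(4))
cs=np.array(cs); d=cs[2]-cs[0]; print('screw yaw',np.degrees(np.arctan2(-d[0],d[1])),np.linalg.norm(d))
H=lambda u,v,z=.022: ray(C,(u/5+35,v/5+130),z)[:2].round(4)
for n,q in dict(nr=(86,158),nri=(168,158),nli=(303,158),nl=(386,158),fr=(163,515),fri=(240,515),fli=(365,515),fl=(442,515),s1=(115,206),s2=(368,201),s3=(174,473),s4=(412,470)).items(): print('h',n,H(*q))
E
```

```text
bn [ 0.5231 -0.1094]
bf [ 0.6288 -0.1122]
rn [0.5298 0.1648]
rf [0.6346 0.1628]
s1 [ 0.5378 -0.0391] [ 0.6181 -0.0405] [ 0.578  -0.0398]
s2 [0.5387 0.0266] [0.6193 0.0258] [0.579  0.0262]
s3 [0.5396 0.093 ] [0.6202 0.0914] [0.5799 0.0922]
d1 [[0.5251, -0.0498], [0.5255, -0.0255], [0.6305, -0.0519], [0.6308, -0.029]] [ 0.578  -0.0391]
d2 [[0.526, 0.0175], [0.5263, 0.0382], [0.632, 0.0141], [0.6323, 0.0366]] [0.5792 0.0266]
d3 [[0.5269, 0.083], [0.5272, 0.1042], [0.6332, 0.0802], [0.6335, 0.1031]] [0.5802 0.0926]
screw yaw -0.8438674894991127 0.13201756975054002
h nr [ 0.5245 -0.2359]
h nri [ 0.5248 -0.2151]
h nli [ 0.5253 -0.1809]
h nl [ 0.5256 -0.1599]
h fr [ 0.624  -0.2371]
h fri [ 0.6243 -0.216 ]
h fli [ 0.6248 -0.1819]
h fl [ 0.6251 -0.1609]
h s1 [ 0.5371 -0.2313]
h s2 [ 0.5367 -0.1663]
h s3 [ 0.6116 -0.2315]
h s4 [ 0.6116 -0.1669]
```

```bash
cat >> h.py <<'E'
def pl(*ts):
    for t in ts: plan(t[:3],t[3])
E
python3 -c "
from h import *
pl((.4567,-.0552,.085,2.2),(.4567,-.0552,.016,2.2))"
```

```text
t 2.05 pos [0.519  0.0314 0.2509] yaw -0.86 w 59.9 F [ 0.7  0.2 -0.4] offset [-1.524, 4.15, -2.186] turn -0.612 dist_mm 197.3
t 2.05 pos [0.519  0.0314 0.2509] yaw -0.86 w 59.9 F [ 0.7  0.2 -0.4] offset [-1.524, 5.875, -2.185] turn -0.612 dist_mm 258.0
```

Request:
step_arm([
  {"offset": [-1.524, 4.1, -2.186], "turn": -0.61, "hand": 55},
  {"offset": [-1.524, 4.1, -2.186], "turn": -0.61, "hand": 55},
  {"offset": [-1.524, 4.1, -2.186], "turn": -0.61, "hand": 55},
  {"offset": [-1.524, 4.1, -2.186], "turn": -0.61, "hand": 55},
  {"offset": [-1.524, 4.1, -2.186], "turn": -0.61, "hand": 55},
  {"offset": [-1.524, 4.1, -2.186], "turn": -0.61, "hand": 55},
  {"offset": [-1.524, 4.1, -2.186], "turn": -0.61, "hand": 55},
])

```text
time_s: 2.75
eef_pos: [0.4594, -0.0552, 0.0896]
eef_rot: [[0.999, 0.005, -0.039], [0.039, -0.002, 0.999], [0.005, -1.0, -0.002]]
wrist_force: [-0.4, 0.1, 0.8]
gripper_width: 0.641
```

```bash
python3 - <<'E'
from h import *
pl((.4567,-.0552,.085,2.2),(.4567,-.0552,.016,2.2))
im,C=grab('wrist','w5')
print(proj(C,np.array(r.observe()['eef_pos'])))
E
```

```text
t 2.75 pos [ 0.4594 -0.0552  0.0896] yaw 2.23 w 54.7 F [-0.4  0.1  0.8] offset [-0.067, 0.115, 0.002] turn 0.006 dist_mm 5.3
t 2.75 pos [ 0.4594 -0.0552  0.0896] yaw 2.23 w 54.7 F [-0.4  0.1  0.8] offset [-0.076, 1.84, 0.006] turn 0.006 dist_mm 73.6
[265.03292484 235.13783675]
```

View pics/w5.png

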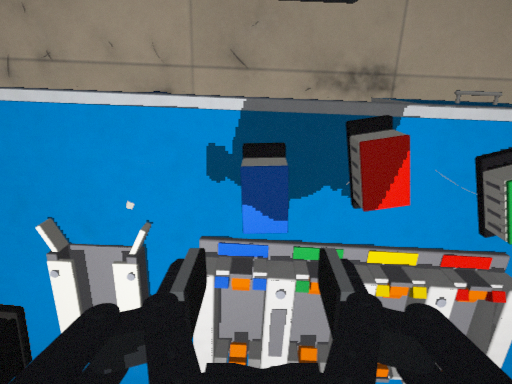

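```bash
python3 - <<'E'
from h import *
C=cam('wrist')
for p in [(243,166),(287,166),(242,233),(289,233)]: print(ray(C,p,.04))
pl((.4567,-.0552,.016,2.2))
E
```

```text
[ 0.43158428 -0.07161382  0.04      ]
[ 0.43032836 -0.04078024  0.04      ]
[ 0.48353096 -0.07128474  0.04      ]
[ 0.48206511 -0.03587319  0.04      ]
t 2.8 pos [ 0.4596 -0.0552  0.0897] yaw 2.25 w 54.9 F [0.2 0.5 0. ] offset [-0.084, 1.843, 0.007] turn 0.011 dist_mm 73.8
```

Request:
step_arm([
  {"offset": [-0.08, 0.9, 0.0], "turn": 0, "hand": 55},
  {"offset": [-0.08, 1.6, 0.0], "turn": 0, "hand": 55},
  {"offset": [-0.08, 1.84, 0.0], "turn": 0, "hand": 55},
  {"offset": [-0.08, 1.84, 0.0], "turn": 0, "hand": 55},
  {"offset": [-0.08, 1.84, 0.0], "turn": 0, "hand": 55},
  {"offset": [-0.08, 1.84, 0.0], "turn": 0, "hand": 25},
  {"offset": [-0.08, 1.84, 0.0], "turn": 0, "hand": 25},
  {"offset": [-0.08, 1.84, 0.0], "turn": 0, "hand": 25},
  {"offset": [-0.08, 1.84, 0.0], "turn": 0, "hand": 25},
], force=40)

```text
time_s: 3.7
eef_pos: [0.4572, -0.0556, 0.0166]
eef_rot: [[0.999, 0.007, -0.039], [0.039, -0.002, 0.999], [0.007, -1.0, -0.003]]
wrist_force: [-0.0, 0.7, 0.5]
gripper_width: 0.294
```

```bash
python3 - <<'E'
from h import *
pl((.4567,-.0552,.10,2.2),(.5775,-.0728,.10,-.85),(.5775,-.0728,.048,-.85))
E
```

```text
t 3.7 pos [ 0.4572 -0.0556  0.0166] yaw 2.25 w 25.1 F [-0.   0.7  0.5] offset [0.001, -2.085, 0.005] turn 0.01 dist_mm 83.4
t 3.7 pos [ 0.4572 -0.0556  0.0166] yaw 2.25 w 25.1 F [-0.   0.7  0.5] offset [3.001, -2.064, -0.553] turn 0.62 dist_mm 147.4
t 3.7 pos [ 0.4572 -0.0556  0.0166] yaw 2.25 w 25.1 F [-0.   0.7  0.5] offset [2.993, -0.764, -0.55] turn 0.62 dist_mm 125.5
```

```bash
python3 - <<'E'
from h import *
im,C=grab('wrist','w6')
im,C=grab('side','s6'); cv2.imwrite('pics/s6a.png',cv2.resize(im[130:240,180:300],None,fx=5,fy=5,interpolation=cv2.INTER_CUBIC))
E
```

```text
(no output)
```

View pics/w6.png

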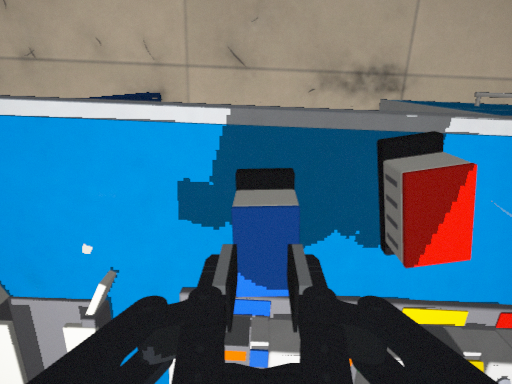

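View pics/s6a.png

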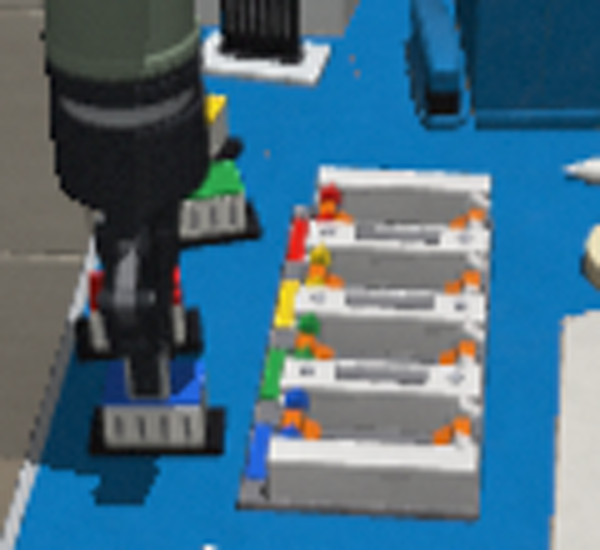

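Request:
step_arm([
  {"offset": [0, 0, 0], "turn": 0, "hand": 5},
  {"offset": [0, 0, 0], "turn": 0, "hand": 5},
  {"offset": [0, 0, 0], "turn": 0, "hand": 5},
])

```text
time_s: 4.1
eef_pos: [0.4569, -0.0555, 0.0163]
eef_rot: [[0.999, 0.006, -0.039], [0.039, -0.002, 0.999], [0.006, -1.0, -0.002]]
wrist_force: [0.5, -0.3, 0.1]
gripper_width: 0.06
```

```bash
python3 - <<'E'
from h import *
plan((.4567,-.0552,.10),2.2)
im,C=grab('wrist','w7')
E
```

```text
t 4.1 pos [ 0.4569 -0.0555  0.0163] yaw 2.24 w 5.1 F [ 0.5 -0.3  0.1] offset [0.008, -2.093, 0.003] turn 0.009 dist_mm 83.7
```

View pics/w7.png

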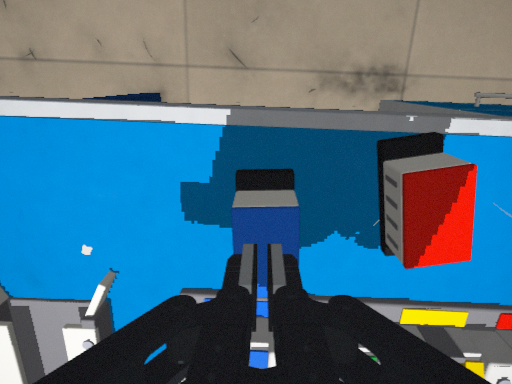

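```bash
python3 - <<'E'
from h import *
C=cam('wrist')
for p in [(233,207),(298,207)]: print(ray(C,p,.04))
im,S=grab('side','s7'); cv2.imwrite('pics/s7a.png',cv2.resize(im[150:240,180:280],None,fx=6,fy=6,interpolation=cv2.INTER_CUBIC))
for p in [(.457,-.0555,.0163),(.457,-.0555,.04),(.457,-.0555,.0)]: print((proj(S,p)-[180,150])*6)
im,T=grab('top','t7'); cv2.imwrite('pics/t7a.png',cv2.resize(im[190:280,150:310],None,fx=5,fy=5,interpolation=cv2.INTER_CUBIC))
for p in [(.457,-.0555,.0163),(.457,-.0555,.04)]: print((proj(T,p)-[150,190])*5)
E
```

```text
[ 0.43094133 -0.07254377  0.04      ]
[ 0.42963899 -0.04082042  0.04      ]
[184.58374408 381.8940568 ]
[181.23923917 340.83469438]
[186.8317319 409.4918475]
[648.94712989 273.2408868 ]
[651.90832553 273.13729582]
```

View pics/s7a.png

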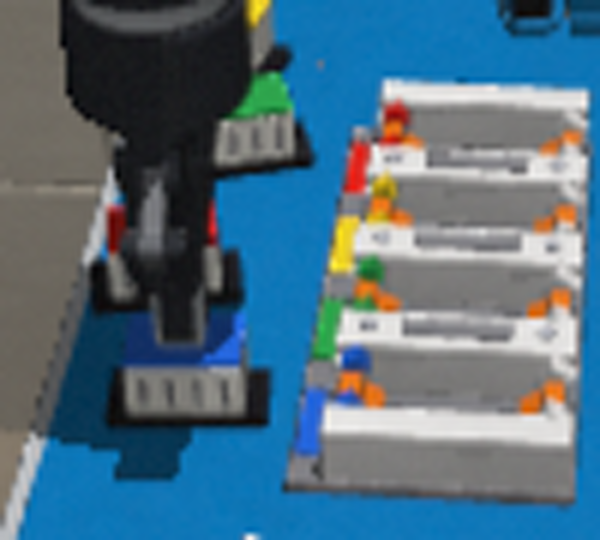

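View pics/t7a.png

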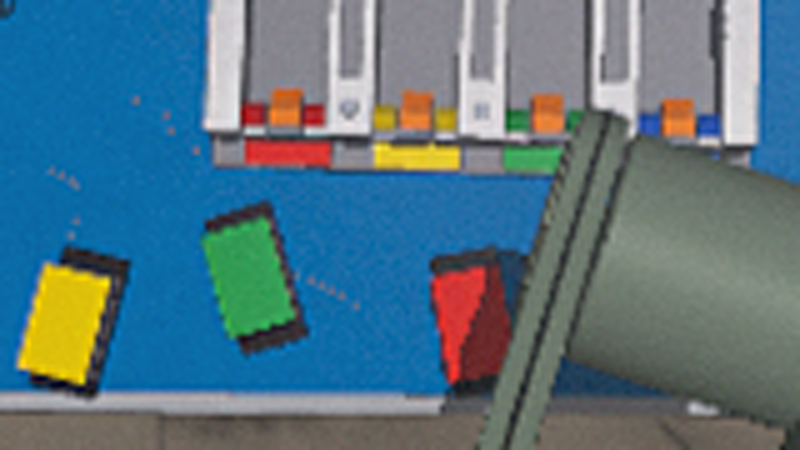

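Request:
step_arm([
  {"offset": [0, -0.3, 0], "turn": 0, "hand": 55},
  {"offset": [0, -0.3, 0], "turn": 0, "hand": 55},
  {"offset": [0, -0.3, 0], "turn": 0, "hand": 55},
  {"offset": [0, -0.3, 0], "turn": 0, "hand": 55},
  {"offset": [0, -0.3, 0], "turn": 0, "hand": 55},
  {"offset": [0, 0, 0], "turn": 0, "hand": 55},
  {"offset": [0, 0.3, 0], "turn": 0, "hand": 55},
  {"offset": [0, 0.3, 0], "turn": 0, "hand": 55},
])

```text
time_s: 5.05
eef_pos: [0.4544, -0.0547, 0.0017]
eef_rot: [[0.999, 0.001, -0.039], [0.039, -0.0, 0.999], [0.0, -1.0, -0.0]]
wrist_force: [-0.2, -1.3, -0.3]
gripper_width: 0.642
```

```bash
python3 - <<'E'
from h import *
plan((.4567,-.0552,.10),2.2)
p=np.array(r.observe()['eef_pos'])
im,S=grab('side','s8'); cv2.imwrite('pics/s8a.png',cv2.resize(im[150:240,180:280],None,fx=6,fy=6,interpolation=cv2.INTER_CUBIC))
for dz in (0,.02,.03,.04): print(dz,(proj(S,p+[0,-.03,dz])-[180,150])*6)
E
```

```text
t 5.05 pos [ 0.4544 -0.0547  0.0017] yaw 2.25 w 54.9 F [-0.2 -1.3 -0.3] offset [0.058, -2.458, -0.015] turn 0.009 dist_mm 98.3
0 [171.17034453 449.70705271]
0.02 [168.15580269 415.43285001]
0.03 [166.62178337 397.9916294 ]
0.04 [165.06950733 380.34283676]
```

View pics/s8a.png

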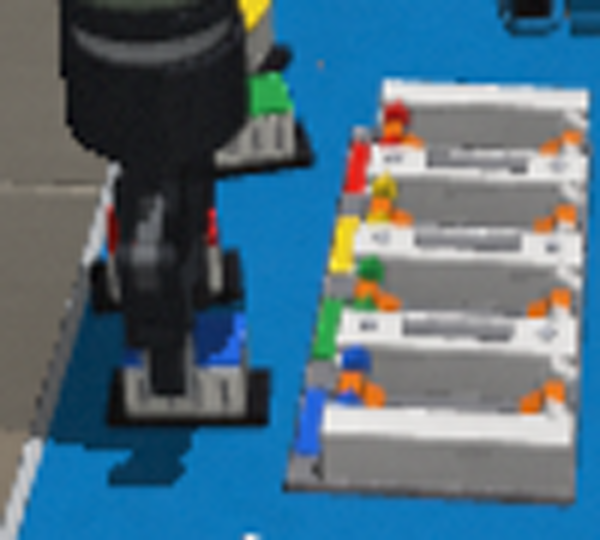

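Request:
step_arm([
  {"offset": [0.06, 0.15, 0], "turn": 0, "hand": 55},
  {"offset": [0.06, 0.29, 0], "turn": 0, "hand": 55},
  {"offset": [0.06, 0.29, 0], "turn": 0, "hand": 55},
  {"offset": [0.06, 0.29, 0], "turn": 0, "hand": 25},
  {"offset": [0.06, 0.29, 0], "turn": 0, "hand": 25},
  {"offset": [0.06, 0.29, 0], "turn": 0, "hand": 25},
  {"offset": [0.06, 0.29, 0], "turn": 0, "hand": 25},
], force=40)

```text
time_s: 5.8
eef_pos: [0.4578, -0.055, -0.0089]
eef_rot: [[0.999, 0.003, -0.039], [0.039, -0.001, 0.999], [0.002, -1.0, -0.001]]
wrist_force: [0.3, -0.1, 0.8]
gripper_width: 0.389
```

```bash
python3 - <<'E'
from h import *
plan((.4567,-.0552,.10),2.2)
p=np.array(r.observe()['eef_pos'])
im,S=grab('side','s9'); cv2.imwrite('pics/s9a.png',cv2.resize(im[150:240,180:280],None,fx=6,fy=6,interpolation=cv2.INTER_CUBIC))
for dz in (0,.02,.03,.04): print(dz,(proj(S,p+[0,-.017,dz])-[180,150])*6)
E
```

```text
t 5.8 pos [ 0.4578 -0.055  -0.0089] yaw 2.24 w 33.2 F [ 0.3 -0.1  0.8] offset [-0.022, -2.722, -0.008] turn 0.009 dist_mm 108.9
0 [184.59793014 448.57063625]
0.02 [181.7868082  414.82913288]
0.03 [180.35670336 397.66378454]
0.04 [178.90985274 380.297439  ]
```

View pics/s9a.png

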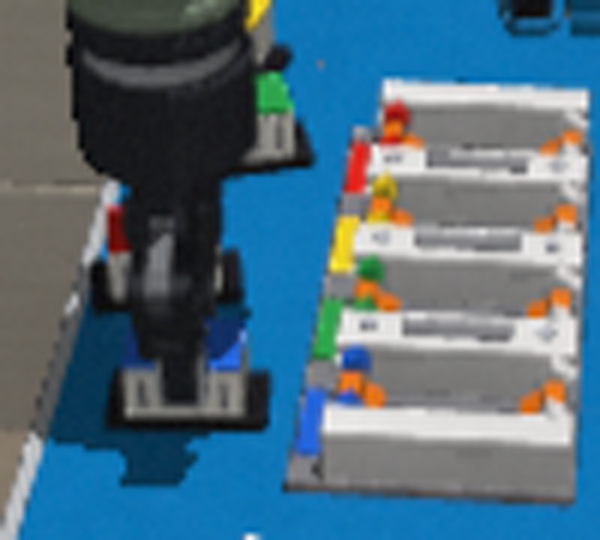

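```bash
python3 - <<'E'
from h import *
pl((.4578,-.055,.055,2.2),(.5784,-.0728,.055,-.85),(.5784,-.0728,.020,-.85))
E
```

```text
t 5.85 pos [ 0.4578 -0.055  -0.0089] yaw 2.25 w 33.3 F [0.  0.5 1. ] offset [0.004, -1.597, -0.003] turn 0.009 dist_mm 63.9
t 5.85 pos [ 0.4578 -0.055  -0.0089] yaw 2.25 w 33.3 F [0.  0.5 1. ] offset [2.999, -1.589, -0.565] turn 0.619 dist_mm 137.6
t 5.85 pos [ 0.4578 -0.055  -0.0089] yaw 2.25 w 33.3 F [0.  0.5 1. ] offset [2.997, -0.714, -0.564] turn 0.619 dist_mm 125.3
```

Request:
step_arm([
  {"offset": [0, -0.8, 0], "turn": 0, "hand": 25},
  {"offset": [0, -1.6, 0], "turn": 0, "hand": 25},
  {"offset": [0.8, -1.7, -0.2], "turn": 0.3, "hand": 25},
  {"offset": [1.8, -1.7, -0.4], "turn": 0.6, "hand": 25},
  {"offset": [2.6, -1.65, -0.56], "turn": 0.62, "hand": 25},
  {"offset": [3.0, -1.6, -0.56], "turn": 0.62, "hand": 25},
  {"offset": [3.0, -1.6, -0.56], "turn": 0.62, "hand": 25},
  {"offset": [3.0, -1.6, -0.56], "turn": 0.62, "hand": 25},
  {"offset": [3.0, -1.6, -0.56], "turn": 0.62, "hand": 25},
])

```text
time_s: 6.75
eef_pos: [0.5768, -0.0722, 0.0549]
eef_rot: [[1.0, 0.0, 0.015], [-0.015, -0.001, 1.0], [0.0, -1.0, -0.001]]
wrist_force: [-0.9, -0.1, -0.6]
gripper_width: 0.385
```

```bash
python3 - <<'E'
from h import *
pl((.5784,-.0728,.055,-.85),(.5784,-.0728,.020,-.85))
grab('wrist','w10')
im,S=grab('side','s10'); cv2.imwrite('pics/s10a.png',cv2.resize(im[140:240,190:300],None,fx=6,fy=6,interpolation=cv2.INTER_CUBIC))
pl((.5784,-.0728,.055,-.85),(.5784,-.0728,.020,-.85))
E
```

```text
t 6.75 pos [ 0.5768 -0.0722  0.0549] yaw -0.85 w 32.9 F [-0.9 -0.1 -0.6] offset [0.04, -0.003, -0.014] turn -0.0 dist_mm 1.7
t 6.75 pos [ 0.5768 -0.0722  0.0549] yaw -0.85 w 32.9 F [-0.9 -0.1 -0.6] offset [0.04, 0.872, -0.013] turn -0.0 dist_mm 34.9
t 6.85 pos [ 0.5772 -0.0724  0.0552] yaw -0.87 w 32.9 F [-0.3  0.2 -1. ] offset [0.031, 0.006, -0.01] turn -0.003 dist_mm 1.3
t 6.85 pos [ 0.5772 -0.0724  0.0552] yaw -0.87 w 32.9 F [-0.3  0.2 -1. ] offset [0.03, 0.881, -0.009] turn -0.003 dist_mm 35.3
```

View pics/w10.png

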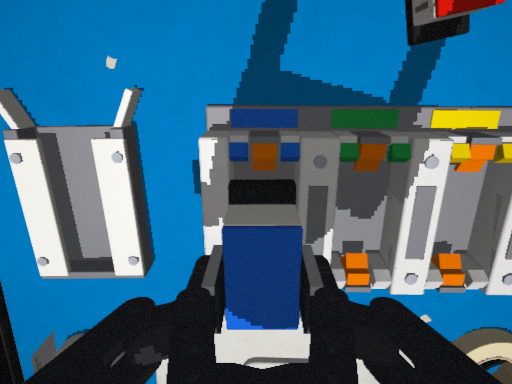

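View pics/s10a.png

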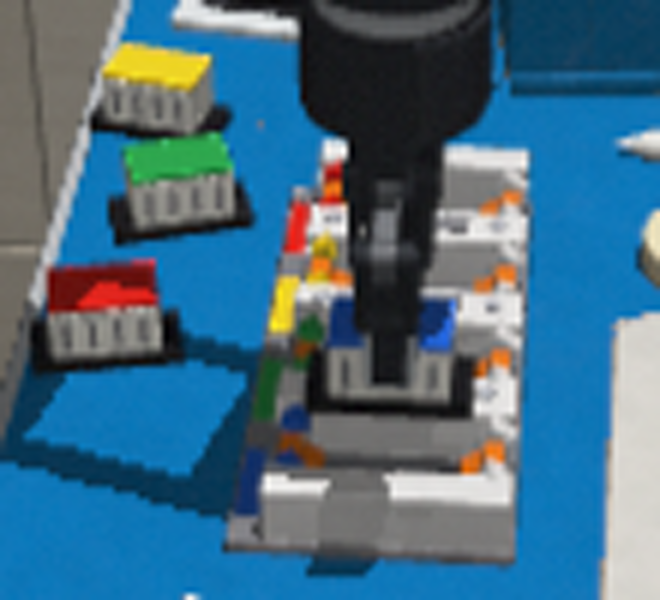

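Request:
step_arm([
  {"offset": [0.03, 0.3, 0], "turn": 0, "hand": 25},
  {"offset": [0.03, 0.6, 0], "turn": 0, "hand": 25},
  {"offset": [0.03, 0.8, 0], "turn": 0, "hand": 25},
  {"offset": [0.03, 0.86, 0], "turn": 0, "hand": 25},
  {"offset": [0.03, 0.86, 0], "turn": 0, "hand": 25},
  {"offset": [0.03, 0.86, 0], "turn": 0, "hand": 25},
])

```text
time_s: 7.45
eef_pos: [0.5787, -0.0725, 0.0209]
eef_rot: [[1.0, 0.002, 0.015], [-0.015, -0.001, 1.0], [0.002, -1.0, -0.001]]
wrist_force: [-0.1, -0.3, -1.4]
gripper_width: 0.386
```

```bash
python3 - <<'E'
from h import *
pl((.5784,-.0728,.020,-.85))
grab('wrist','w11')
E
```

```text
t 7.45 pos [ 0.5787 -0.0725  0.0209] yaw -0.86 w 33.0 F [-0.1 -0.3 -1.4] offset [-0.007, 0.023, -0.008] turn -0.001 dist_mm 1.0
```

View pics/w11.png

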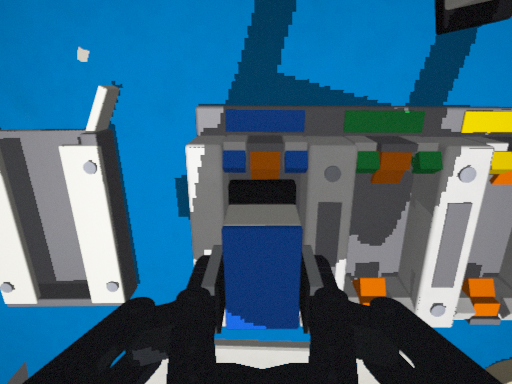

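Request:
step_arm([
  {"offset": [0, 0.05, 0], "turn": 0, "hand": 25},
  {"offset": [0, 0.09, 0], "turn": 0, "hand": 25},
  {"offset": [0, 0.09, 0], "turn": 0, "hand": 25},
  {"offset": [0, 0.09, 0], "turn": 0, "hand": 46},
  {"offset": [0, 0.09, 0], "turn": 0, "hand": 46},
  {"offset": [0, 0.09, 0], "turn": 0, "hand": 46},
  {"offset": [0, -0.5, 0], "turn": 0, "hand": 46},
  {"offset": [0, -1.4, 0], "turn": 0, "hand": 46},
  {"offset": [0, -2, 0], "turn": 0, "hand": 46},
  {"offset": [0, -2, 0], "turn": 0, "hand": 46},
])

```text
time_s: 8.5
eef_pos: [0.5826, -0.0735, 0.1061]
eef_rot: [[1.0, 0.012, 0.015], [-0.015, -0.004, 1.0], [0.012, -1.0, -0.003]]
wrist_force: [0.5, -0.3, -0.2]
gripper_width: 0.539
```

```bash
python3 - <<'E'
from h import *
plan((.4331,.0294,.10),11.5)
im,S=grab('side','s12'); cv2.imwrite('pics/s12a.png',cv2.resize(im[140:240,190:300],None,fx=6,fy=6,interpolation=cv2.INTER_CUBIC))
grab('wrist','w12')
E
```

```text
t 8.5 pos [ 0.5826 -0.0735  0.1061] yaw -0.85 w 46.0 F [ 0.5 -0.3 -0.2] offset [-3.776, 0.101, 2.516] turn -2.47 dist_mm 181.5
```

View pics/s12a.png

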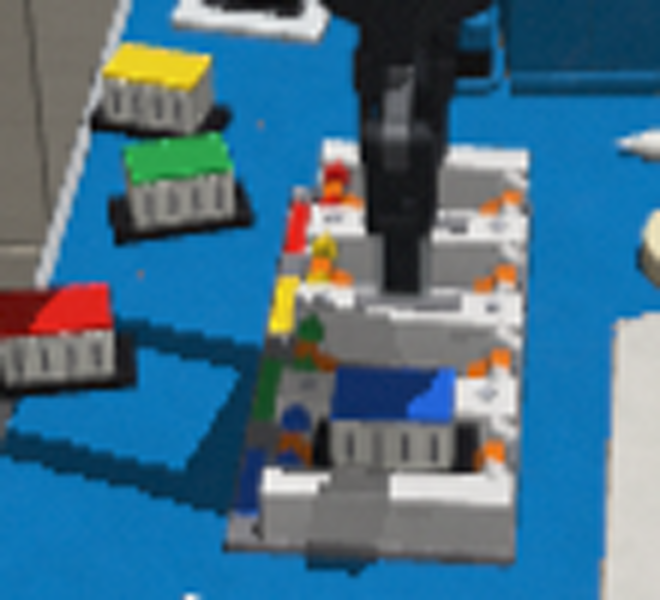

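View pics/w12.png

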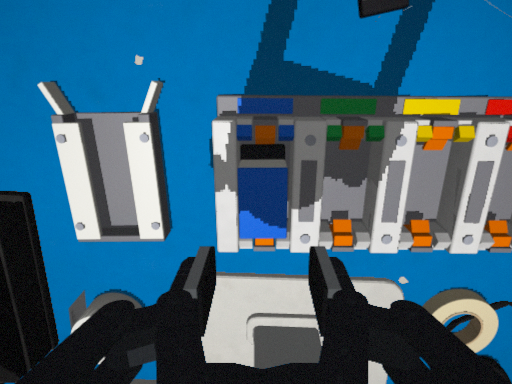

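```bash
python3 - <<'E'
from h import *
plan((.46,.07,.18),0)
im,C=grab('top','t12'); cv2.imwrite('pics/t12a.png',cv2.resize(im[190:290,110:310],None,fx=4,fy=4,interpolation=cv2.INTER_CUBIC))
E
```

```text
t 8.6 pos [ 0.5791 -0.0726  0.1017] yaw -0.86 w 46.0 F [-0.4 -0.1 -0.4] offset [-3.023, -1.974, 3.516] turn -0.172 dist_mm 201.6
```

View pics/t12a.png

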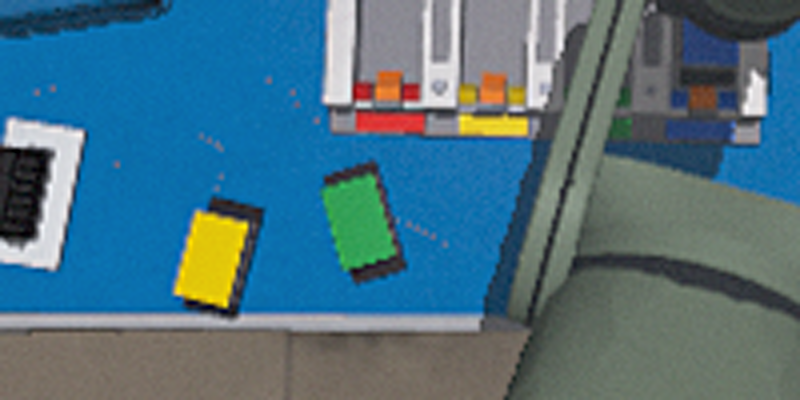

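Yellow and green are unmoved in the top view; red is hidden behind the arm. I'll take a wrist view from the middle to see red.

Request:
step_arm([
  {"offset": [-1, -0.7, 1.2], "turn": -0.1, "hand": 55},
  {"offset": [-2, -1.4, 2.4], "turn": -0.17, "hand": 55},
  {"offset": [-3, -1.97, 3.5], "turn": -0.17, "hand": 55},
  {"offset": [-3.02, -1.97, 3.52], "turn": -0.17, "hand": 55},
  {"offset": [-3.02, -1.97, 3.52], "turn": -0.17, "hand": 55},
  {"offset": [-3.02, -1.97, 3.52], "turn": -0.17, "hand": 55},
  {"offset": [-3.02, -1.97, 3.52], "turn": -0.17, "hand": 55},
  {"offset": [-3.02, -1.97, 3.52], "turn": -0.17, "hand": 55},
])

```text
time_s: 9.45
eef_pos: [0.4593, 0.0694, 0.1776]
eef_rot: [[1.0, -0.002, 0.002], [-0.002, -0.001, 1.0], [-0.002, -1.0, -0.001]]
wrist_force: [0.6, -0.6, 0.3]
gripper_width: 0.642
```

```bash
cat >> h.py <<'E'
RG={'red':[(0,8),(172,180)],'yellow':[(20,32)],'green':[(45,75)],'blue':[(108,125)]}
def carts(im,C,z=.04,zoom=None):
    hsv=cv2.cvtColor(im,cv2.COLOR_BGR2HSV)
    for k,rg in RG.items():
        m=0
        for a,b in rg: m=m|cv2.inRange(hsv,(a,130,60),(b,255,255))
        for c in cv2.findContours(m,0,2)[0]:
            if cv2.contourArea(c)<300: continue
            rc=cv2.minAreaRect(c); b=cv2.boxPoints(rc); w=np.array([ray(C,p,z)[:2] for p in b]); c0=w.mean(0)
            if not(.33<c0[0]<.66 and -.15<c0[1]<.32): continue
            e=[w[1]-w[0],w[2]-w[1],w[3]-w[2],w[0]-w[3]]
            L=sorted(e,key=np.linalg.norm)[2:]
            print(k,np.round(rc[0],1),c0.round(4),'yaw',[round((np.degrees(np.arctan2(v[1],v[0]))+90)%180-90,1) for v in L],'dims',[round(float(np.linalg.norm(v)),4) for v in e[:2]])
E
python3 - <<'E'
from h import *
im,C=grab('wrist','w13'); carts(im,C); plan((.46,.07,.18),0)
E
```

```text
red [313. 217.] [0.506  0.1202] yaw [np.float64(90.0), np.float64(90.0)] dims [0.0391, 0.0112]
red [200.2 126.6] [0.4144 0.0093] yaw [np.float64(10.9), np.float64(8.9)] dims [0.0338, 0.053]
yellow [255.4 215.5] [0.5043 0.0606] yaw [np.float64(88.1), np.float64(88.1)] dims [0.0113, 0.0401]
yellow [431.4 145.5] [0.4325 0.2301] yaw [np.float64(-13.3), np.float64(-11.3)] dims [0.0551, 0.0344]
green [197.5 214.5] [0.5031 0.0008] yaw [np.float64(90.0), np.float64(90.0)] dims [0.038, 0.01]
green [336.6 167.9] [0.4544 0.1409] yaw [np.float64(19.0), np.float64(17.1)] dims [0.0331, 0.052]
blue [124.5 287.9] [ 0.5927 -0.0869] yaw [np.float64(-0.8), np.float64(-2.7)] dims [0.0369, 0.0592]
blue [139.5 214. ] [ 0.5025 -0.059 ] yaw [np.float64(90.0), np.float64(90.0)] dims [0.0401, 0.0112]
t 9.5 pos [0.4593 0.0694 0.1778] yaw -0.11 w 55.1 F [-0.  -0.  -0.3] offset [0.017, -0.056, 0.015] turn -0.021 dist_mm 2.4
```

View pics/w13.png

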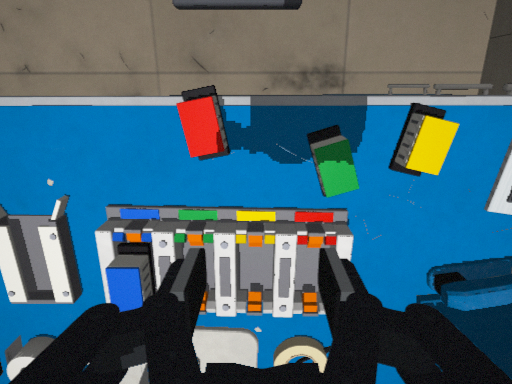

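```bash
python3 - <<'E'
from h import *
pl((.4144,.0093,.075,10),(.4144,.0093,-.009,10))
E
```

```text
t 9.5 pos [0.4593 0.0694 0.1778] yaw -0.11 w 55.1 F [-0.  -0.  -0.3] offset [-1.116, 2.572, -1.503] turn -2.021 dist_mm 127.2
t 9.5 pos [0.4593 0.0694 0.1778] yaw -0.11 w 55.1 F [-0.  -0.  -0.3] offset [-1.113, 4.672, -1.501] turn -2.021 dist_mm 201.3
```

Request:
step_arm([
  {"offset": [-0.5, 1.0, -0.7], "turn": -1, "hand": 55},
  {"offset": [-1.11, 2.0, -1.5], "turn": -2.02, "hand": 55},
  {"offset": [-1.11, 2.57, -1.5], "turn": -2.02, "hand": 55},
  {"offset": [-1.11, 2.57, -1.5], "turn": -2.02, "hand": 55},
  {"offset": [-1.11, 2.57, -1.5], "turn": -2.02, "hand": 55},
  {"offset": [-1.11, 2.57, -1.5], "turn": -2.02, "hand": 55},
  {"offset": [-1.11, 2.57, -1.5], "turn": -2.02, "hand": 55},
])

```text
time_s: 10.2
eef_pos: [0.4171, 0.0094, 0.077]
eef_rot: [[0.985, 0.003, -0.174], [0.174, -0.001, 0.985], [0.002, -1.0, -0.002]]
wrist_force: [0.4, -0.2, -0.2]
gripper_width: 0.642
```

```bash
python3 - <<'E'
from h import *
im,C=grab('wrist','w14'); carts(im,C); pl((.4144,.0093,-.009,10))
E
```

```text
red [265. 206.] [0.4141 0.0091] yaw [np.float64(11.7), np.float64(8.8)] dims [0.0332, 0.0518]
yellow [300.3 310. ] [0.4935 0.0514] yaw [np.float64(88.7), np.float64(88.5)] dims [0.0111, 0.0388]
green [227.5 297.9] [ 0.4924 -0.0059] yaw [np.float64(89.0), np.float64(88.8)] dims [0.0107, 0.0372]
green [428.5 282. ] [0.4526 0.1408] yaw [np.float64(18.3), np.float64(20.9)] dims [0.034, 0.0535]
blue [143.5 283.8] [ 0.4911 -0.07  ] yaw [np.float64(89.0), np.float64(88.8)] dims [0.0111, 0.0252]
t 10.25 pos [0.4168 0.0095 0.0768] yaw 10.04 w 54.9 F [0.2 0.5 0.5] offset [-0.063, 2.144, 0.01] turn 0.007 dist_mm 85.8
```

View pics/w14.png

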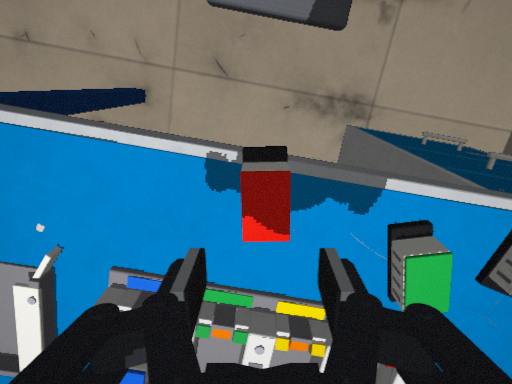

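Red's top is centred at pixel (265,206), square to the jaws and in line. I'll grasp and lift it.

Request:
step_arm([
  {"offset": [-0.06, 0.9, 0.01], "turn": 0, "hand": 55},
  {"offset": [-0.06, 1.7, 0.01], "turn": 0, "hand": 55},
  {"offset": [-0.06, 2.1, 0.01], "turn": 0, "hand": 55},
  {"offset": [-0.06, 2.14, 0.01], "turn": 0, "hand": 55},
  {"offset": [-0.06, 2.14, 0.01], "turn": 0, "hand": 55},
  {"offset": [-0.06, 2.14, 0.01], "turn": 0, "hand": 25},
  {"offset": [-0.06, 2.14, 0.01], "turn": 0, "hand": 25},
  {"offset": [-0.06, 2.14, 0.01], "turn": 0, "hand": 25},
  {"offset": [-0.06, 2.14, 0.01], "turn": 0, "hand": 25},
], force=40)

```text
time_s: 11.15
eef_pos: [0.4166, 0.009, -0.0072]
eef_rot: [[0.985, 0.006, -0.174], [0.174, -0.002, 0.985], [0.006, -1.0, -0.003]]
wrist_force: [-0.4, 1.0, 6.0]
gripper_width: 0.389
```

```bash
python3 - <<'E'
from h import *
# cartridge centre (.4142,.0092); bay red (.5805,.1252)
s=r.observe(); R=np.array(s['eef_rot']); print('cart in tool mm',(R.T@(np.array([.4142,.0092,s['eef_pos'][2]])-s['eef_pos'])*1e3).round(1))
pl((.4144,.0093,.06,10),(.5805,.1252,.06,-.85),(.5805,.1252,.02,-.85))
E
```

```text
cart in tool mm [-2.3 -0.   0.6]
t 11.15 pos [ 0.4166  0.009  -0.0072] yaw 10.04 w 33.2 F [-0.4  1.   6. ] offset [-0.044, -1.68, 0.011] turn 0.008 dist_mm 67.2
t 11.15 pos [ 0.4166  0.009  -0.0072] yaw 10.04 w 33.2 F [-0.4  1.   6. ] offset [4.55, -1.659, 2.14] turn 2.178 dist_mm 211.8
t 11.15 pos [ 0.4166  0.009  -0.0072] yaw 10.04 w 33.2 F [-0.4  1.   6. ] offset [4.545, -0.659, 2.143] turn 2.178 dist_mm 202.7
```

Request:
step_arm([
  {"offset": [0, -0.9, 0], "turn": 0, "hand": 25},
  {"offset": [0, -1.7, 0], "turn": 0, "hand": 25},
  {"offset": [1.0, -1.8, 0.5], "turn": 0.7, "hand": 25},
  {"offset": [2.0, -1.8, 1.0], "turn": 1.4, "hand": 25},
  {"offset": [3.0, -1.8, 1.5], "turn": 2.18, "hand": 25},
  {"offset": [4.0, -1.7, 1.9], "turn": 2.18, "hand": 25},
  {"offset": [4.6, -1.66, 2.13], "turn": 2.18, "hand": 25},
  {"offset": [4.6, -1.66, 2.13], "turn": 2.18, "hand": 25},
  {"offset": [4.6, -1.66, 2.13], "turn": 2.18, "hand": 25},
  {"offset": [4.6, -1.66, 2.13], "turn": 2.18, "hand": 25},
])

```text
time_s: 12.15
eef_pos: [0.5811, 0.1247, 0.0597]
eef_rot: [[1.0, 0.005, 0.015], [-0.015, -0.002, 1.0], [0.005, -1.0, -0.002]]
wrist_force: [-0.1, 0.2, -0.7]
gripper_width: 0.391
```

```bash
python3 - <<'E'
from h import *
im,C=grab('wrist','w15'); pl((.5828,.1252,.06,-.85),(.5828,.1252,.02,-.85))
T=np.array(r.camera_model('wrist')['tool_from_camera'])
E
```

```text
t 12.2 pos [0.5812 0.1246 0.0598] yaw -0.89 w 33.2 F [-0.3  0.5 -0.2] offset [0.04, -0.004, 0.017] turn -0.009 dist_mm 1.7
t 12.2 pos [0.5812 0.1246 0.0598] yaw -0.89 w 33.2 F [-0.3  0.5 -0.2] offset [0.035, 0.996, 0.019] turn -0.009 dist_mm 39.9
```

View pics/w15.png

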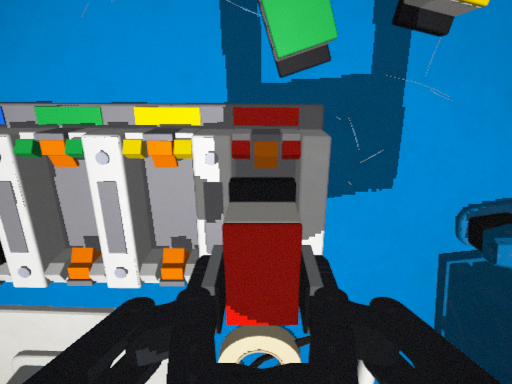

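Request:
step_arm([
  {"offset": [0.04, 0.3, 0.02], "turn": 0, "hand": 25},
  {"offset": [0.04, 0.6, 0.02], "turn": 0, "hand": 25},
  {"offset": [0.04, 0.85, 0.02], "turn": 0, "hand": 25},
  {"offset": [0.04, 0.95, 0.02], "turn": 0, "hand": 25},
  {"offset": [0.04, 0.99, 0.02], "turn": 0, "hand": 25},
  {"offset": [0.04, 0.99, 0.02], "turn": 0, "hand": 25},
  {"offset": [0.04, 0.99, 0.02], "turn": 0, "hand": 25},
])

```text
time_s: 12.9
eef_pos: [0.5835, 0.1253, 0.0206]
eef_rot: [[1.0, 0.006, 0.016], [-0.016, -0.002, 1.0], [0.006, -1.0, -0.002]]
wrist_force: [0.7, -0.4, -0.9]
gripper_width: 0.388
```

```bash
python3 - <<'E'
from h import *
im,C=grab('wrist','w16'); pl((.5828,.1252,.02,-.85))
E
```

```text
t 12.95 pos [0.5836 0.1253 0.0208] yaw -0.89 w 33.2 F [ 0.6 -0.6 -0.5] offset [-0.02, 0.02, -0.003] turn -0.008 dist_mm 1.1
```

View pics/w16.png

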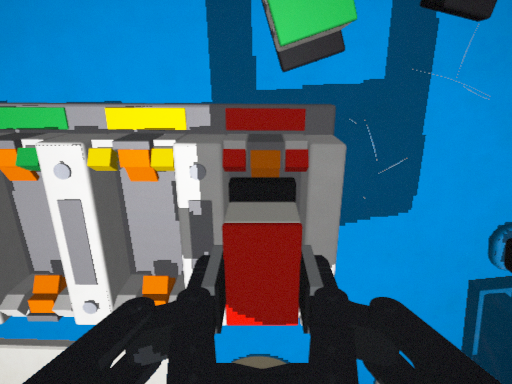

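Red's foot lies within the bay, in line with the catch at (265,160). I'll lower it the last bit, release and rise.

Request:
step_arm([
  {"offset": [-0.02, 0.05, 0], "turn": 0, "hand": 25},
  {"offset": [-0.02, 0.06, 0], "turn": 0, "hand": 25},
  {"offset": [-0.02, 0.06, 0], "turn": 0, "hand": 46},
  {"offset": [-0.02, 0.06, 0], "turn": 0, "hand": 46},
  {"offset": [-0.02, 0.06, 0], "turn": 0, "hand": 46},
  {"offset": [0, -0.5, 0], "turn": 0, "hand": 46},
  {"offset": [0, -1.4, 0], "turn": 0, "hand": 46},
  {"offset": [0, -2, 0], "turn": 0, "hand": 46},
  {"offset": [0, -2, 0], "turn": 0, "hand": 46},
  {"offset": [0, -2, 0], "turn": 0, "hand": 46},
])

```text
time_s: 13.95
eef_pos: [0.5835, 0.1255, 0.1013]
eef_rot: [[1.0, 0.007, 0.016], [-0.016, -0.002, 1.0], [0.007, -1.0, -0.002]]
wrist_force: [0.5, 0.1, -0.2]
gripper_width: 0.539
```

```bash
python3 - <<'E'
from h import *
im,C=grab('wrist','w17'); pl((.454,.141,.075,18))
E
```

```text
t 14.0 pos [0.5823 0.1254 0.0999] yaw -0.89 w 46.0 F [-0.9  0.  -0.9] offset [-3.217, 0.608, 0.341] turn -3.778 dist_mm 131.7
```

View pics/w17.png

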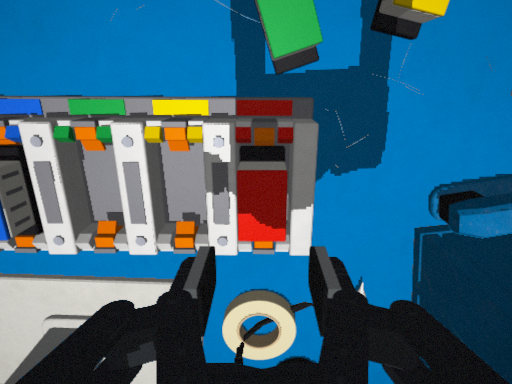

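Request:
step_arm([
  {"offset": [-1, 0.0, 0.1], "turn": -1.2, "hand": 55},
  {"offset": [-2, 0.2, 0.2], "turn": -2.5, "hand": 55},
  {"offset": [-3.2, 0.6, 0.34], "turn": -3.75, "hand": 55},
  {"offset": [-3.22, 0.61, 0.34], "turn": -3.75, "hand": 55},
  {"offset": [-3.22, 0.61, 0.34], "turn": -3.75, "hand": 55},
  {"offset": [-3.22, 0.61, 0.34], "turn": -3.75, "hand": 55},
  {"offset": [-3.22, 0.61, 0.34], "turn": -3.75, "hand": 55},
  {"offset": [-3.22, 0.61, 0.34], "turn": -3.75, "hand": 55},
])

```text
time_s: 14.8
eef_pos: [0.4559, 0.1409, 0.0757]
eef_rot: [[0.952, 0.007, -0.306], [0.306, -0.002, 0.952], [0.006, -1.0, -0.004]]
wrist_force: [-0.1, -0.4, 0.4]
gripper_width: 0.644
```

```bash
python3 - <<'E'
from h import *
im,C=grab('wrist','w18'); carts(im,C); pl((.4544,.1409,-.009,17.8))
E
```

```text
red [208.6 352. ] [0.5874 0.1356] yaw [np.float64(28.3), np.float64(26.7)] dims [0.0225, 0.0362]
red [224.5 259. ] [0.4999 0.1246] yaw [np.float64(88.4), np.float64(88.1)] dims [0.0108, 0.0379]
yellow [146.8 235.5] [0.4987 0.067 ] yaw [np.float64(89.1), np.float64(88.8)] dims [0.0111, 0.0385]
yellow [398. 218.] [0.4326 0.2302] yaw [np.float64(-13.4), np.float64(-10.8)] dims [0.0542, 0.0345]
green [ 65.3 211. ] [0.4976 0.0097] yaw [np.float64(89.1), np.float64(88.8)] dims [0.0109, 0.0386]
green [265.6 209.2] [0.4546 0.1411] yaw [np.float64(15.1), np.float64(18.0)] dims [0.0517, 0.0325]
t 14.85 pos [0.4556 0.1409 0.0756] yaw 17.82 w 54.9 F [-0.2  0.4 -0.1] offset [-0.041, 2.115, 0.017] turn 0.004 dist_mm 84.6
```

View pics/w18.png

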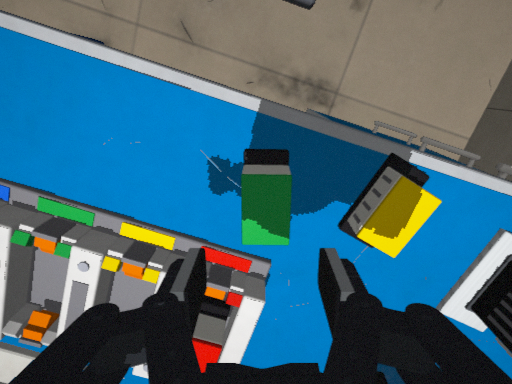

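Request:
step_arm([
  {"offset": [-0.03, 0.9, 0.01], "turn": 0, "hand": 50},
  {"offset": [-0.03, 1.7, 0.01], "turn": 0, "hand": 50},
  {"offset": [-0.03, 2.05, 0.01], "turn": 0, "hand": 50},
  {"offset": [-0.03, 2.1, 0.01], "turn": 0, "hand": 50},
  {"offset": [-0.03, 2.1, 0.01], "turn": 0, "hand": 50},
  {"offset": [-0.03, 2.1, 0.01], "turn": 0, "hand": 25},
  {"offset": [-0.03, 2.1, 0.01], "turn": 0, "hand": 25},
  {"offset": [-0.03, 2.1, 0.01], "turn": 0, "hand": 25},
  {"offset": [-0.03, 2.1, 0.01], "turn": 0, "hand": 25},
], force=40)

```text
time_s: 15.75
eef_pos: [0.4566, 0.141, -0.007]
eef_rot: [[0.952, 0.01, -0.306], [0.306, -0.002, 0.952], [0.009, -1.0, -0.005]]
wrist_force: [-0.2, -0.1, 6.0]
gripper_width: 0.39
```

```bash
python3 - <<'E'
from h import *
s=r.observe(); R=np.array(s['eef_rot']); d=(R.T@(np.array([.4546,.1410,s['eef_pos'][2]])-s['eef_pos'])); print('cart in tool mm',(d*1e3).round(1))
x=.5785-d[0]
pl((x,-.0068,.06,-.85))
E
```

```text
cart in tool mm [-1.9 -0.   0.6]
t 15.75 pos [ 0.4566  0.141  -0.007 ] yaw 17.82 w 33.3 F [-0.2 -0.1  6. ] offset [1.83, -1.638, -4.472] turn 3.735 dist_mm 204.1
```

Request:
step_arm([
  {"offset": [0, -0.9, 0], "turn": 0, "hand": 25},
  {"offset": [0, -1.7, 0], "turn": 0, "hand": 25},
  {"offset": [0.4, -1.8, -1], "turn": 0.9, "hand": 25},
  {"offset": [0.8, -1.8, -2.0], "turn": 1.9, "hand": 25},
  {"offset": [1.2, -1.8, -3.0], "turn": 2.9, "hand": 25},
  {"offset": [1.6, -1.7, -4.0], "turn": 3.74, "hand": 25},
  {"offset": [1.83, -1.64, -4.47], "turn": 3.74, "hand": 25},
  {"offset": [1.83, -1.64, -4.47], "turn": 3.74, "hand": 25},
  {"offset": [1.83, -1.64, -4.47], "turn": 3.74, "hand": 25},
  {"offset": [1.83, -1.64, -4.47], "turn": 3.74, "hand": 25},
])

```text
time_s: 16.75
eef_pos: [0.579, -0.0057, 0.0596]
eef_rot: [[1.0, 0.008, 0.014], [-0.014, -0.001, 1.0], [0.008, -1.0, -0.001]]
wrist_force: [-0.7, 0.1, -0.3]
gripper_width: 0.387
```

```bash
python3 - <<'E'
from h import *
im,C=grab('wrist','w19'); pl((.5804,-.0068,.06,-.85),(.5804,-.0068,.02,-.85))
E
```

```text
t 16.8 pos [ 0.5791 -0.0056  0.0598] yaw -0.8 w 33.2 F [ 0.2  0.1 -1.6] offset [0.032, -0.005, -0.031] turn 0.009 dist_mm 1.8
t 16.8 pos [ 0.5791 -0.0056  0.0598] yaw -0.8 w 33.2 F [ 0.2  0.1 -1.6] offset [0.024, 0.995, -0.03] turn 0.009 dist_mm 39.8
```

View pics/w19.png

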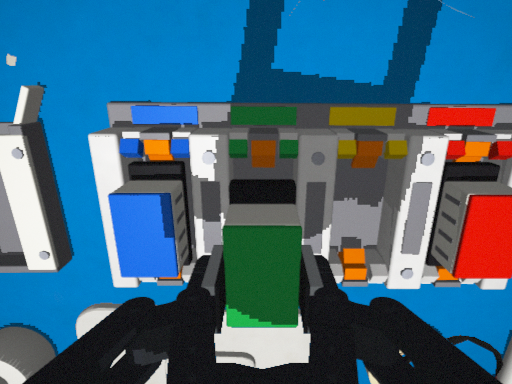

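Request:
step_arm([
  {"offset": [0.03, 0.35, -0.03], "turn": 0, "hand": 25},
  {"offset": [0.03, 0.7, -0.03], "turn": 0, "hand": 25},
  {"offset": [0.03, 0.95, -0.03], "turn": 0, "hand": 25},
  {"offset": [0.02, 1.02, -0.03], "turn": 0, "hand": 25},
  {"offset": [0.02, 1.04, -0.03], "turn": 0, "hand": 25},
  {"offset": [0.02, 1.04, -0.03], "turn": 0, "hand": 25},
  {"offset": [0.02, 1.04, -0.03], "turn": 0, "hand": 46},
  {"offset": [0.02, 1.04, -0.03], "turn": 0, "hand": 46},
  {"offset": [0.02, 1.04, -0.03], "turn": 0, "hand": 46},
])

```text
time_s: 17.7
eef_pos: [0.5806, -0.007, 0.0185]
eef_rot: [[1.0, 0.009, 0.014], [-0.014, -0.001, 1.0], [0.009, -1.0, -0.001]]
wrist_force: [0.8, -0.4, 0.0]
gripper_width: 0.539
```

Request:
step_arm([
  {"offset": [0, -0.7, 0], "turn": 0, "hand": 46},
  {"offset": [0, -1.5, 0], "turn": 0, "hand": 46},
  {"offset": [0, -2.2, 0], "turn": 0, "hand": 46},
  {"offset": [0, -2.2, 0], "turn": 0, "hand": 46},
  {"offset": [0, -2.2, 0], "turn": 0, "hand": 46},
])

```text
time_s: 18.2
eef_pos: [0.5805, -0.007, 0.1074]
eef_rot: [[1.0, 0.012, 0.014], [-0.014, -0.002, 1.0], [0.012, -1.0, -0.002]]
wrist_force: [-0.6, 0.4, 0.2]
gripper_width: 0.541
```

```bash
python3 - <<'E'
from h import *
im,C=grab('wrist','w20'); carts(im,C,.066);pl((.4326,.2302,.075,-12.2))
E
```

```text
red [449.1 203.6] [0.5801 0.1225] yaw [np.float64(-1.1), np.float64(1.8)] dims [0.0565, 0.0346]
red [429.  107.5] [0.5132 0.0979] yaw [np.float64(89.2), np.float64(89.2)] dims [0.0352, 0.0094]
yellow [346.5 107.5] [0.5125 0.0456] yaw [np.float64(89.2), np.float64(89.2)] dims [0.0346, 0.0093]
green [262.  202.5] [ 0.5773 -0.0088] yaw [np.float64(0.7), np.float64(-2.2)] dims [0.0324, 0.0519]
green [264.5 106.5] [ 0.5112 -0.0064] yaw [np.float64(89.2), np.float64(89.2)] dims [0.0092, 0.0334]
blue [168.5 202. ] [ 0.5762 -0.0745] yaw [np.float64(-1.1), np.float64(-4.1)] dims [0.0335, 0.0534]
blue [182.5 106.1] [ 0.5103 -0.0584] yaw [np.float64(87.6), np.float64(87.5)] dims [0.0098, 0.0348]
t 18.25 pos [ 0.5793 -0.0068  0.106 ] yaw -0.81 w 46.1 F [ 0.3 -0.4  1. ] offset [-3.757, 0.735, 5.873] turn 2.277 dist_mm 280.4
```

View pics/w20.png

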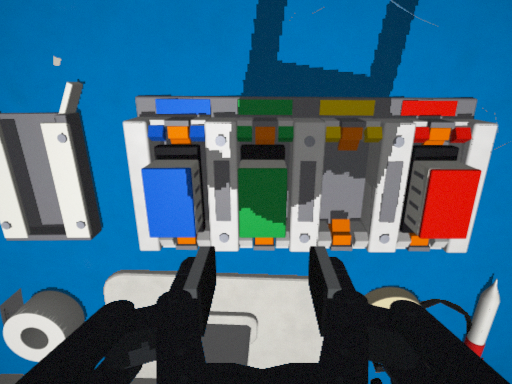

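Request:
step_arm([
  {"offset": [-0.7, 0, 1.0], "turn": 0.5, "hand": 50},
  {"offset": [-1.4, 0, 2.0], "turn": 1, "hand": 50},
  {"offset": [-2.1, 0, 3.0], "turn": 1.5, "hand": 50},
  {"offset": [-2.8, 0.3, 4.2], "turn": 2, "hand": 50},
  {"offset": [-3.5, 0.73, 5.2], "turn": 2.28, "hand": 50},
  {"offset": [-3.76, 0.73, 5.87], "turn": 2.28, "hand": 50},
  {"offset": [-3.76, 0.73, 5.87], "turn": 2.28, "hand": 50},
  {"offset": [-3.76, 0.73, 5.87], "turn": 2.28, "hand": 50},
  {"offset": [-3.76, 0.73, 5.87], "turn": 2.28, "hand": 50},
  {"offset": [-3.76, 0.73, 5.87], "turn": 2.28, "hand": 50},
])

```text
time_s: 19.25
eef_pos: [0.4331, 0.229, 0.0751]
eef_rot: [[0.977, 0.008, 0.213], [-0.213, -0.002, 0.977], [0.009, -1.0, 0.0]]
wrist_force: [0.4, -0.9, 0.4]
gripper_width: 0.589
```

```bash
python3 - <<'E'
from h import *
im,C=grab('wrist','w21'); carts(im,C); pl((.4325,.2302,-.008,-12.2))
E
```

```text
yellow [267.5 207.5] [0.432  0.2313] yaw [np.float64(-13.4), np.float64(-10.5)] dims [0.0323, 0.0523]
green [ 31.4 331.2] [0.4944 0.0268] yaw [np.float64(88.8), np.float64(89.0)] dims [0.04, 0.0113]
t 19.3 pos [0.4332 0.2291 0.0752] yaw -12.33 w 49.8 F [ 1.  -0.2  0.7] offset [-0.042, 2.08, 0.023] turn -0.026 dist_mm 83.2
```

View pics/w21.png

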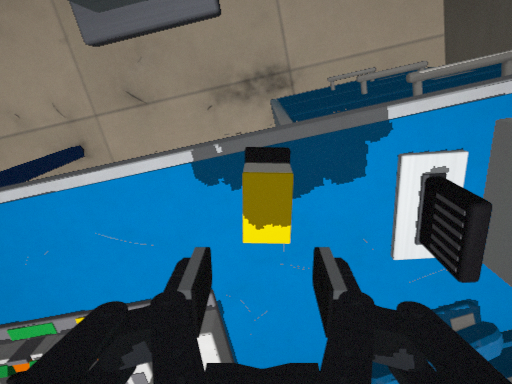

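Request:
step_arm([
  {"offset": [-0.03, 0.9, 0.04], "turn": 0, "hand": 50},
  {"offset": [-0.03, 1.7, 0.04], "turn": 0, "hand": 50},
  {"offset": [-0.04, 2.05, 0.04], "turn": 0, "hand": 50},
  {"offset": [-0.04, 2.08, 0.04], "turn": 0, "hand": 50},
  {"offset": [-0.04, 2.08, 0.04], "turn": 0, "hand": 50},
  {"offset": [-0.04, 2.08, 0.04], "turn": 0, "hand": 25},
  {"offset": [-0.04, 2.08, 0.04], "turn": 0, "hand": 25},
  {"offset": [-0.04, 2.08, 0.04], "turn": 0, "hand": 25},
  {"offset": [-0.04, 2.08, 0.04], "turn": 0, "hand": 25},
], force=40)

```text
time_s: 20.2
eef_pos: [0.4345, 0.2313, -0.0064]
eef_rot: [[0.977, 0.012, 0.214], [-0.214, -0.001, 0.977], [0.012, -1.0, 0.002]]
wrist_force: [0.7, -0.9, 6.5]
gripper_width: 0.387
```

```bash
python3 - <<'E'
from h import *
s=r.observe(); R=np.array(s['eef_rot']); d=(R.T@(np.array([.4322,.2307,s['eef_pos'][2]])-s['eef_pos'])); print('cart in tool mm',(d*1e3).round(1))
x=.5795-d[0]; print(x)
pl((x,.0592,.06,-.85))
E
```

```text
cart in tool mm [-2.2 -0.  -1. ]
0.5816735442690195
t 20.2 pos [ 0.4345  0.2313 -0.0064] yaw -12.33 w 33.0 F [ 0.7 -0.9  6.5] offset [4.532, -1.613, -3.413] turn -2.296 dist_mm 235.9
```

Request:
step_arm([
  {"offset": [0, -1.1, 0], "turn": 0, "hand": 25},
  {"offset": [0, -2.2, 0], "turn": 0, "hand": 25},
  {"offset": [0.8, -2.4, -0.6], "turn": -0.6, "hand": 25},
  {"offset": [1.6, -2.4, -1.2], "turn": -1.2, "hand": 25},
  {"offset": [2.4, -2.4, -1.8], "turn": -1.8, "hand": 25},
  {"offset": [3.2, -2.4, -2.4], "turn": -2.3, "hand": 25},
  {"offset": [4.0, -2.4, -3.0], "turn": -2.3, "hand": 25},
  {"offset": [4.53, -2.2, -3.41], "turn": -2.3, "hand": 25},
  {"offset": [4.53, -1.8, -3.41], "turn": -2.3, "hand": 25},
  {"offset": [4.53, -1.61, -3.41], "turn": -2.3, "hand": 25},
])

```text
time_s: 21.2
eef_pos: [0.5806, 0.0586, 0.0582]
eef_rot: [[1.0, 0.009, 0.016], [-0.016, -0.0, 1.0], [0.009, -1.0, -0.0]]
wrist_force: [-0.7, 0.8, -0.5]
gripper_width: 0.386
```

Request:
step_arm([
  {"offset": [0, 0, 0], "turn": 0, "hand": 25},
  {"offset": [0, 0, 0], "turn": 0, "hand": 25},
])

```text
time_s: 21.4
eef_pos: [0.5796, 0.0592, 0.0577]
eef_rot: [[1.0, 0.008, 0.015], [-0.015, -0.0, 1.0], [0.008, -1.0, 0.0]]
wrist_force: [0.5, -0.5, -1.0]
gripper_width: 0.389
```

```bash
python3 - <<'E'
from h import *
im,C=grab('wrist','w22'); pl((.5817,.0592,.019,-.85))
E
```

```text
t 21.45 pos [0.5802 0.0592 0.0584] yaw -0.86 w 33.6 F [ 0.6 -0.8 -1.1] offset [0.028, 0.985, -0.0] turn -0.002 dist_mm 39.4
```

View pics/w22.png

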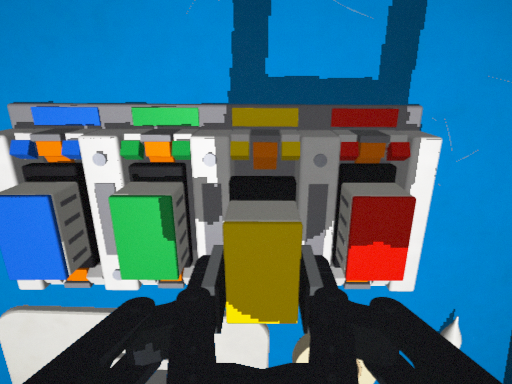

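Request:
step_arm([
  {"offset": [0.03, 0.35, 0], "turn": 0, "hand": 25},
  {"offset": [0.03, 0.7, 0], "turn": 0, "hand": 25},
  {"offset": [0.03, 0.9, 0], "turn": 0, "hand": 25},
  {"offset": [0.02, 0.95, 0], "turn": 0, "hand": 25},
  {"offset": [0.02, 0.97, 0], "turn": 0, "hand": 25},
  {"offset": [0.02, 0.97, 0], "turn": 0, "hand": 25},
  {"offset": [0.02, 0.97, 0], "turn": 0, "hand": 46},
  {"offset": [0.02, 0.97, 0], "turn": 0, "hand": 46},
  {"offset": [0.02, 0.97, 0], "turn": 0, "hand": 46},
])

```text
time_s: 22.35
eef_pos: [0.5816, 0.0592, 0.02]
eef_rot: [[1.0, 0.01, 0.015], [-0.015, -0.0, 1.0], [0.01, -1.0, -0.0]]
wrist_force: [0.2, -1.3, 0.4]
gripper_width: 0.538
```

Request:
step_arm([
  {"offset": [0, -0.7, 0], "turn": 0, "hand": 46},
  {"offset": [0, -1.5, 0], "turn": 0, "hand": 46},
  {"offset": [0, -2.4, 0], "turn": 0, "hand": 46},
  {"offset": [0, -3, 0], "turn": 0, "hand": 46},
  {"offset": [0, -3, 0], "turn": 0, "hand": 46},
  {"offset": [0, -3, 0], "turn": 0, "hand": 46},
])

```text
time_s: 22.95
eef_pos: [0.5807, 0.0592, 0.1404]
eef_rot: [[1.0, 0.011, 0.015], [-0.015, -0.0, 1.0], [0.011, -1.0, -0.0]]
wrist_force: [-0.0, -0.6, -1.0]
gripper_width: 0.542
```

```bash
python3 - <<'E'
from h import *
im,C=grab('wrist','w23'); carts(im,C,.066);pl((.45,.33,.13,-12.2))
E
```

```text
red [344.3 189.5] [0.5799 0.1232] yaw [np.float64(-1.0), np.float64(1.6)] dims [0.0536, 0.0336]
red [337.  105.5] [0.5139 0.1133] yaw [np.float64(89.2), np.float64(89.2)] dims [0.0092, 0.0349]
yellow [262.  188.5] [0.578  0.0574] yaw [np.float64(0.4), np.float64(-2.1)] dims [0.0325, 0.0514]
yellow [264.  105.5] [0.5132 0.0598] yaw [np.float64(89.2), np.float64(89.2)] dims [0.0092, 0.0349]
green [179.3 189. ] [ 0.5776 -0.0088] yaw [np.float64(-0.9), np.float64(-3.5)] dims [0.0334, 0.0527]
green [191.  104.5] [0.5117 0.0064] yaw [np.float64(89.2), np.float64(89.2)] dims [0.0092, 0.0349]
blue [ 97.7 188.6] [ 0.5764 -0.074 ] yaw [np.float64(-0.9), np.float64(-3.5)] dims [0.034, 0.0557]
blue [117.5 104.5] [ 0.5109 -0.0474] yaw [np.float64(89.2), np.float64(89.2)] dims [0.0093, 0.0356]
t 23.0 pos [0.5796 0.0592 0.139 ] yaw -0.86 w 45.9 F [0.4 0.2 0.1] offset [-3.344, 0.197, 6.72] turn 2.267 dist_mm 300.3
```

View pics/w23.png

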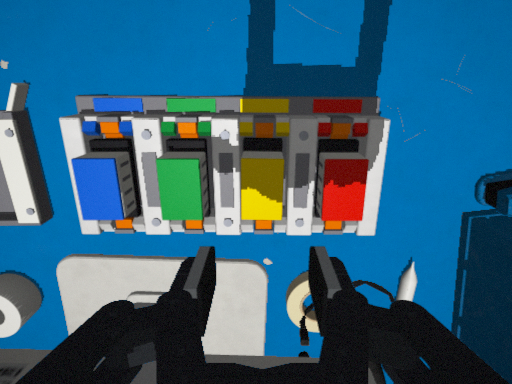

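Request:
step_arm([
  {"offset": [-0.5, 0, 1.0], "turn": 0.5, "hand": 40},
  {"offset": [-1, 0, 2.0], "turn": 1, "hand": 40},
  {"offset": [-1.6, 0, 3.0], "turn": 1.5, "hand": 40},
  {"offset": [-2.2, 0, 4.2], "turn": 2, "hand": 40},
  {"offset": [-2.8, 0, 5.2], "turn": 2.27, "hand": 40},
  {"offset": [-3.34, 0.0, 6.2], "turn": 2.27, "hand": 40},
  {"offset": [-3.34, 0, 6.72], "turn": 2.27, "hand": 40},
  {"offset": [-3.34, 0, 6.72], "turn": 2.27, "hand": 40},
  {"offset": [-3.34, 0, 6.72], "turn": 2.27, "hand": 40},
])

```text
time_s: 23.9
eef_pos: [0.4489, 0.3293, 0.136]
eef_rot: [[0.978, 0.005, 0.211], [-0.211, -0.002, 0.978], [0.005, -1.0, -0.001]]
wrist_force: [1.3, 0.2, -0.5]
gripper_width: 0.467
```

```bash
python3 - <<'E'
from h import *
import pickle
im,C=grab('wrist','w24'); pickle.dump(C,open('w24.pkl','wb')); pl((.45,.33,.13,-12.2))
T=cam('top'); print(ray(T,(118,238.5),.008))
E
```

```text
t 23.95 pos [0.4494 0.3288 0.1364] yaw -12.23 w 39.9 F [ 0.2 -1.1  0. ] offset [0.007, 0.159, 0.033] turn -0.006 dist_mm 6.5
[0.47040619 0.35635431 0.008     ]
```

View pics/w24.png

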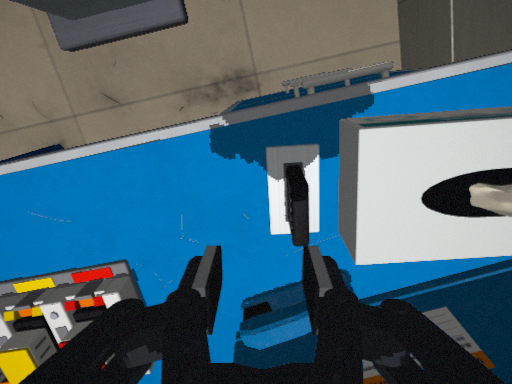

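```bash
python3 - <<'E'
from h import *
import pickle
im=cv2.imread('pics/w24.png')
cv2.imwrite('pics/w24a.png',cv2.resize(im[105:275,255:375],None,fx=5,fy=3.5,interpolation=cv2.INTER_CUBIC))
E
```

```text
(no output)
```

View pics/w24a.png

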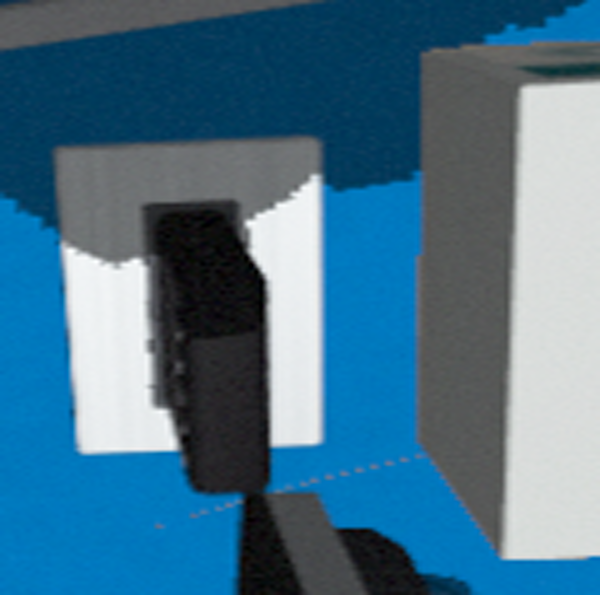

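```bash
python3 - <<'E'
from h import *
import pickle
C=pickle.load(open('w24.pkl','rb'))
P=lambda u,v,z: ray(C,(u/5+255,v/3.5+105),z)
pt=np.array([P(*q,.008)[:2] for q in [(55,147),(322,138),(322,443),(80,452)]]); print('plate',pt.round(4).tolist(),pt.mean(0),[np.linalg.norm(pt[i]-pt[i-1]).round(4) for i in range(4)])
for a,b in((0,3),(1,2)): v=pt[b]-pt[a]; print(np.degrees(np.arctan2(v[1],v[0])))
rt=np.array([P(*q,.068)[:2] for q in [(188,335),(267,330),(267,490),(193,492)]]); print('rib',rt.round(4).tolist(),rt.mean(0),[np.linalg.norm(rt[i]-rt[i-1]).round(4) for i in range(4)])
b0=P(422,445,0)
for z in (.06,.07,.08,.09,.1): print(z,P(502,557,z)[:2],b0[:2])
E
```

```text
plate [[0.4232, 0.3366], [0.4312, 0.3856], [0.5196, 0.372], [0.5122, 0.3231]] [0.47155922 0.35434508] [np.float64(0.09), np.float64(0.0497), np.float64(0.0894), np.float64(0.0494)]
-8.613201064325185
-8.768710680895097
rib [[0.458, 0.3501], [0.4594, 0.3625], [0.4991, 0.3559], [0.4971, 0.3438]] [0.47840424 0.35306211] [np.float64(0.0396), np.float64(0.0124), np.float64(0.0403), np.float64(0.0122)]
0.06 [0.53066138 0.39332196] [0.52875718 0.39308764]
0.07 [0.52401652 0.39137853] [0.52875718 0.39308764]
0.08 [0.51737166 0.38943509] [0.52875718 0.39308764]
0.09 [0.51072681 0.38749165] [0.52875718 0.39308764]
0.1 [0.50408195 0.38554821] [0.52875718 0.39308764]
```

```bash
python3 - <<'E'
from h import *
pl((.4716,.3543,.095,-8.7))
E
```

```text
t 23.95 pos [0.4494 0.3288 0.1364] yaw -12.23 w 39.9 F [ 0.2 -1.1  0. ] offset [0.4, 1.036, 0.742] turn -0.706 dist_mm 53.4
```

Request:
step_arm([
  {"offset": [0.2, 0.4, 0.4], "turn": -0.4, "hand": 36},
  {"offset": [0.4, 0.8, 0.74], "turn": -0.7, "hand": 36},
  {"offset": [0.4, 1.03, 0.74], "turn": -0.7, "hand": 36},
  {"offset": [0.4, 1.03, 0.74], "turn": -0.7, "hand": 36},
  {"offset": [0.4, 1.03, 0.74], "turn": -0.7, "hand": 36},
  {"offset": [0.4, 1.03, 0.74], "turn": -0.7, "hand": 36},
])

```text
time_s: 24.55
eef_pos: [0.4719, 0.3537, 0.096]
eef_rot: [[0.988, 0.006, 0.153], [-0.153, -0.002, 0.988], [0.007, -1.0, -0.001]]
wrist_force: [-0.1, 0.5, 1.1]
gripper_width: 0.424
```

```bash
python3 - <<'E'
from h import *
im,C=grab('wrist','w25');pl((.4716,.3543,.009,-8.7))
print(proj(C,(.4716,.3543,.068)))
E
```

```text
t 24.6 pos [0.4719 0.354  0.0962] yaw -8.77 w 36.2 F [0.3 0.4 0.1] offset [-0.025, 2.18, 0.008] turn -0.014 dist_mm 87.2
[265.50090508 214.84440711]
```

View pics/w25.png

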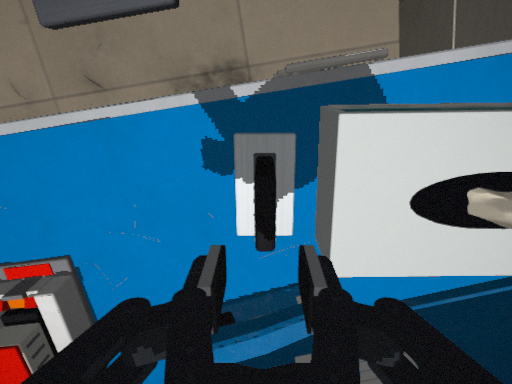

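Request:
step_arm([
  {"offset": [-0.03, 0.6, 0.01], "turn": 0, "hand": 32},
  {"offset": [-0.03, 1.2, 0.01], "turn": 0, "hand": 32},
  {"offset": [-0.03, 1.7, 0.01], "turn": 0, "hand": 32},
  {"offset": [-0.03, 2.0, 0.01], "turn": 0, "hand": 32},
  {"offset": [-0.03, 2.0, 0.01], "turn": 0, "hand": 32},
])

```text
time_s: 25.1
eef_pos: [0.47, 0.3536, 0.0148]
eef_rot: [[0.988, 0.004, 0.153], [-0.153, -0.003, 0.988], [0.004, -1.0, -0.003]]
wrist_force: [-1.0, -0.4, -0.0]
gripper_width: 0.374
```

```bash
python3 - <<'E'
from h import *
im,C=grab('wrist','w26');pl((.4716,.3543,.009,-8.7))
p=np.array(r.observe()['eef_pos'])
im,S=grab('side','s26'); cv2.imwrite('pics/s26a.png',cv2.resize(im[90:180,200:300],None,fx=6,fy=6,interpolation=cv2.INTER_CUBIC))
for z in (.0,.02,.03,.04,.05): print(z,(proj(S,[p[0],p[1]-.016,z])-[200,90])*6)
E
```

```text
t 25.15 pos [0.4711 0.3542 0.0161] yaw -8.77 w 32.2 F [ 0.4 -0.1  0.5] offset [0.011, 0.177, 0.004] turn -0.015 dist_mm 7.1
0.0 [187.38910028 331.74769729]
0.02 [186.32990357 301.82970848]
0.03 [185.79326771 286.67193335]
0.04 [185.25185668 271.37927933]
0.05 [184.70560648 255.94993807]
```

View pics/w26.png

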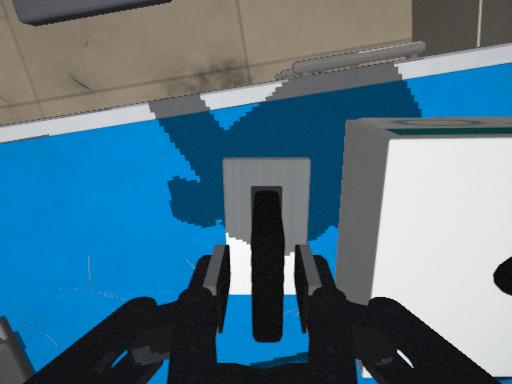

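View pics/s26a.png

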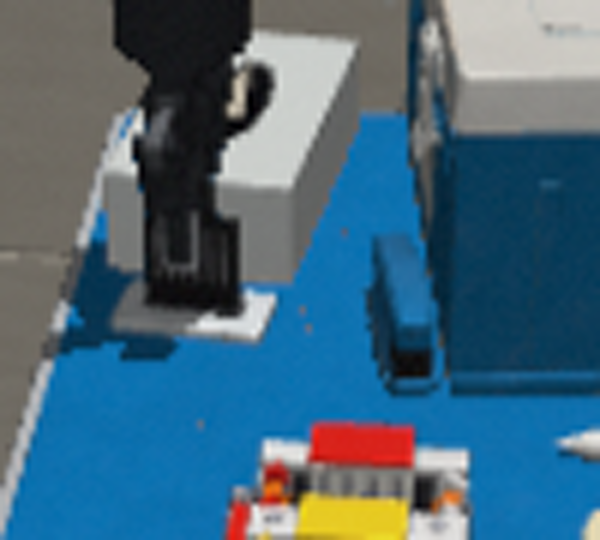

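Request:
step_arm([
  {"offset": [0.01, 0.15, 0], "turn": 0, "hand": 32},
  {"offset": [0.01, 0.16, 0], "turn": 0, "hand": 32},
  {"offset": [0.01, 0.16, 0], "turn": 0, "hand": 5},
  {"offset": [0.01, 0.16, 0], "turn": 0, "hand": 5},
  {"offset": [0.01, 0.16, 0], "turn": 0, "hand": 5},
  {"offset": [0.01, 0.16, 0], "turn": 0, "hand": 5},
  {"offset": [0.01, 0.16, 0], "turn": 0, "hand": 5},
], force=100)

```text
time_s: 25.9
eef_pos: [0.4729, 0.355, 0.0112]
eef_rot: [[0.988, 0.009, 0.153], [-0.153, -0.0, 0.988], [0.009, -1.0, 0.001]]
wrist_force: [-0.3, -0.3, 2.1]
gripper_width: 0.142
```

```bash
python3 - <<'E'
from h import *
pl((.4716,.3543,.12,-8.7))
s=r.observe(); R=np.array(s['eef_rot']); d=(R.T@(np.array([.4716,.3543,s['eef_pos'][2]])-s['eef_pos'])); print('plate in tool mm',(d*1e3).round(1),R.round(4).tolist())
p=np.array(s['eef_pos'])
im,S=grab('side','s27'); cv2.imwrite('pics/s27a.png',cv2.resize(im[90:180,200:300],None,fx=6,fy=6,interpolation=cv2.INTER_CUBIC))
for z in (.02,.03,.04,.05): print(z,(proj(S,[p[0],p[1]-.01,z])-[200,90])*6)
E
```

```text
t 25.9 pos [0.4729 0.355  0.0112] yaw -8.77 w 12.1 F [-0.3 -0.3  2.1] offset [-0.005, -2.72, -0.02] turn -0.015 dist_mm 108.8
plate in tool mm [-1.1 -0.  -0.9] [[0.9883, 0.0089, 0.1525], [-0.1525, -0.0003, 0.9883], [0.0088, -1.0, 0.0011]]
0.02 [190.58104247 296.17073115]
0.03 [190.06531058 281.04869473]
0.04 [189.545008   265.79263871]
0.05 [189.02007369 250.40077352]
```

View pics/s27a.png

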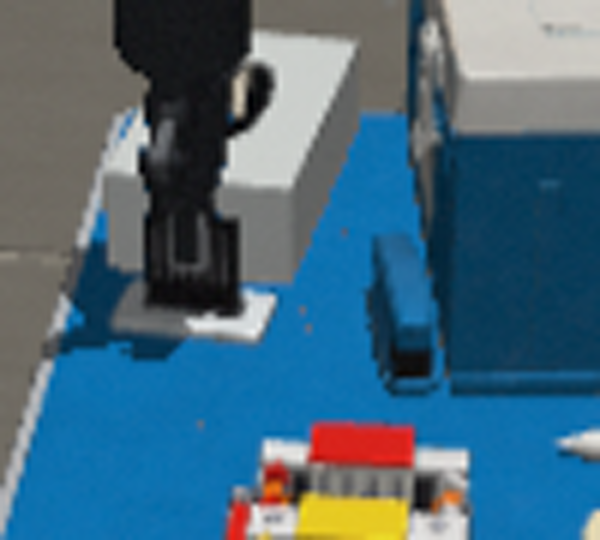

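```bash
python3 - <<'E'
from h import *
pl((.5812,.1248,.11,-.85),(.5812,.1248,.085,-.85))
E
```

```text
t 25.95 pos [0.4728 0.355  0.0112] yaw -8.77 w 12.5 F [-0.2  0.2  3.8] offset [3.577, -2.445, -5.273] turn -1.585 dist_mm 273.0
t 25.95 pos [0.4728 0.355  0.0112] yaw -8.77 w 12.5 F [-0.2  0.2  3.8] offset [3.571, -1.82, -5.273] turn -1.585 dist_mm 264.9
```

Request:
step_arm([
  {"offset": [0, -0.6, 0], "turn": 0, "hand": 5},
  {"offset": [0, -1.5, 0], "turn": 0, "hand": 5},
  {"offset": [0, -2.4, 0], "turn": 0, "hand": 5},
  {"offset": [0.6, -2.6, -0.8], "turn": -0.3, "hand": 5},
  {"offset": [1.2, -2.6, -1.7], "turn": -0.6, "hand": 5},
  {"offset": [1.8, -2.6, -2.6], "turn": -0.9, "hand": 5},
  {"offset": [2.4, -2.6, -3.5], "turn": -1.2, "hand": 5},
  {"offset": [3, -2.6, -4.4], "turn": -1.5, "hand": 5},
  {"offset": [3.58, -2.5, -5.27], "turn": -1.58, "hand": 5},
  {"offset": [3.58, -2.45, -5.27], "turn": -1.58, "hand": 5},
])

```text
time_s: 26.95
eef_pos: [0.5827, 0.1194, 0.1091]
eef_rot: [[1.0, 0.008, 0.021], [-0.021, -0.003, 1.0], [0.008, -1.0, -0.003]]
wrist_force: [-0.1, 0.0, -1.6]
gripper_width: 0.144
```

Request:
step_arm([
  {"offset": [0, 0, 0], "turn": 0, "hand": 5},
  {"offset": [0, 0, 0], "turn": 0, "hand": 5},
])

```text
time_s: 27.15
eef_pos: [0.5815, 0.1193, 0.1078]
eef_rot: [[1.0, 0.006, 0.021], [-0.021, -0.003, 1.0], [0.006, -1.0, -0.003]]
wrist_force: [-0.5, 0.4, -1.9]
gripper_width: 0.143
```

```bash
python3 - <<'E'
from h import *
im,C=grab('wrist','w28');pl((.5812,.1248,.08,-.85)); print(np.array(r.observe()['eef_rot']).round(4).tolist())
im,S=grab('side','s28'); cv2.imwrite('pics/s28a.png',cv2.resize(im[110:240,190:310],None,fx=5,fy=4.5,interpolation=cv2.INTER_CUBIC))
E
```

```text
t 27.2 pos [0.5816 0.12   0.1082] yaw -1.17 w 12.8 F [ 0.  -0.2 -2.1] offset [-0.017, 0.704, 0.123] turn -0.065 dist_mm 28.6
[[0.9998, 0.0062, 0.0205], [-0.0205, -0.0031, 0.9998], [0.0063, -1.0, -0.003]]
```

View pics/w28.png

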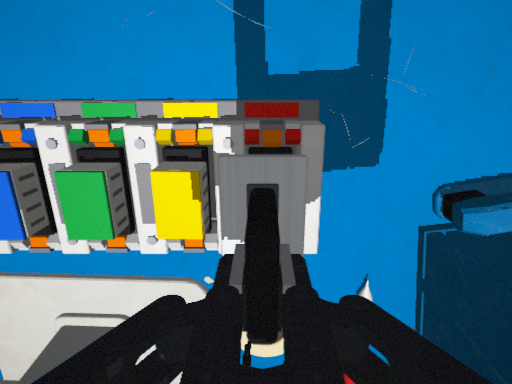

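View pics/s28a.png

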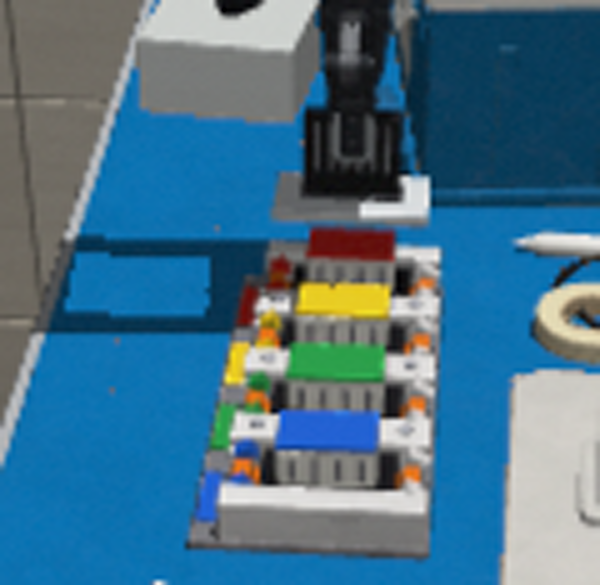

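Request:
step_arm([
  {"offset": [-0.01, 0.2, 0.12], "turn": -0.06, "hand": 5},
  {"offset": [-0.01, 0.5, 0.12], "turn": -0.06, "hand": 5},
  {"offset": [-0.01, 0.7, 0.12], "turn": -0.06, "hand": 5},
  {"offset": [-0.01, 0.78, 0.12], "turn": -0.06, "hand": 5},
  {"offset": [-0.01, 0.86, 0.12], "turn": -0.06, "hand": 5},
  {"offset": [-0.01, 0.94, 0.12], "turn": -0.06, "hand": 5},
  {"offset": [-0.01, 1.0, 0.12], "turn": -0.06, "hand": 5},
])

```text
time_s: 27.95
eef_pos: [0.5835, 0.1253, 0.0712]
eef_rot: [[1.0, 0.011, 0.015], [-0.015, -0.003, 1.0], [0.011, -1.0, -0.002]]
wrist_force: [1.5, 0.0, 0.4]
gripper_width: 0.147
```

Request:
step_arm([
  {"offset": [-0.04, 0.1, 0], "turn": 0, "hand": 5},
  {"offset": [-0.04, 0.2, 0], "turn": 0, "hand": 5},
  {"offset": [-0.04, 0.28, 0], "turn": 0, "hand": 5},
  {"offset": [-0.04, 0.33, 0], "turn": 0, "hand": 5},
  {"offset": [-0.04, 0.33, 0], "turn": 0, "hand": 5},
])

```text
time_s: 28.45
eef_pos: [0.582, 0.1252, 0.0591]
eef_rot: [[1.0, 0.01, 0.015], [-0.015, -0.003, 1.0], [0.01, -1.0, -0.003]]
wrist_force: [-3.7, 0.6, 8.5]
gripper_width: 0.146
```

```bash
python3 - <<'E'
from h import *
im,C=grab('wrist','w29');pl((.5812,.1252,.0592,-.85)); print(np.array(r.observe()['eef_rot']).round(4).tolist())
im,S=grab('side','s29'); cv2.imwrite('pics/s29a.png',cv2.resize(im[110:240,190:310],None,fx=5,fy=4.5,interpolation=cv2.INTER_CUBIC))
E
```

```text
t 28.5 pos [0.582  0.1252 0.0591] yaw -0.83 w 12.2 F [-3.8 -0.2  9.2] offset [-0.02, -0.003, -0.0] turn 0.003 dist_mm 0.8
[[0.9998, 0.0102, 0.0146], [-0.0145, -0.0028, 0.9999], [0.0103, -0.9999, -0.0027]]
```

View pics/s29a.png

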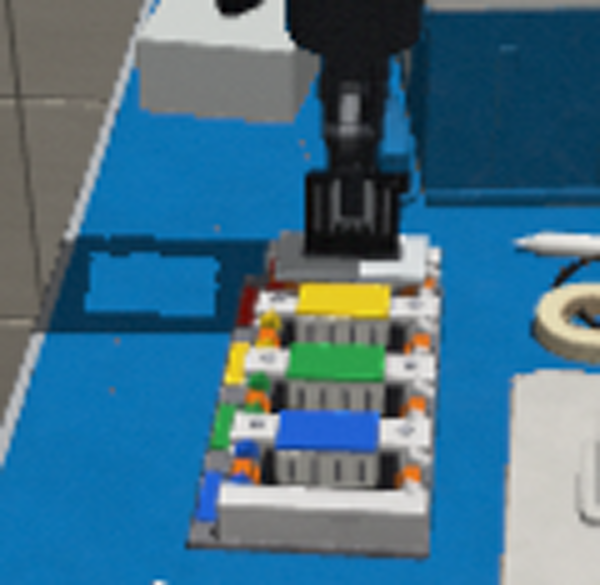

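Request:
step_arm([
  {"offset": [0, 0.06, 0], "turn": 0, "hand": 5},
  {"offset": [0, 0.12, 0], "turn": 0, "hand": 5},
  {"offset": [0, 0.17, 0], "turn": 0, "hand": 5},
  {"offset": [0, 0.17, 0], "turn": 0, "hand": 5},
])

```text
time_s: 28.95
eef_pos: [0.5824, 0.1253, 0.0591]
eef_rot: [[1.0, 0.01, 0.014], [-0.014, -0.003, 1.0], [0.01, -1.0, -0.003]]
wrist_force: [-16.0, -2.2, 35.4]
gripper_width: 0.145
```

Request:
step_arm([
  {"offset": [0, -0.5, 0], "turn": 0, "hand": 5},
  {"offset": [0, -1.1, 0], "turn": 0, "hand": 5},
  {"offset": [-0.03, -1.2, -0.6], "turn": 0, "hand": 5},
  {"offset": [-0.06, -1.2, -1.65], "turn": 0, "hand": 5},
  {"offset": [-0.06, -1.2, -1.65], "turn": 0, "hand": 5},
  {"offset": [-0.06, -1.2, -1.65], "turn": 0, "hand": 5},
  {"offset": [-0.06, -1.2, -1.65], "turn": 0, "hand": 5},
])

```text
time_s: 29.65
eef_pos: [0.5777, 0.0599, 0.1061]
eef_rot: [[1.0, 0.008, 0.014], [-0.014, -0.003, 1.0], [0.008, -1.0, -0.003]]
wrist_force: [-0.3, -0.3, -3.0]
gripper_width: 0.145
```

```bash
python3 - <<'E'
from h import *
im,C=grab('wrist','w30');pl((.5806,.0592,.0772,-.85))
im,S=grab('side','s30'); cv2.imwrite('pics/s30a.png',cv2.resize(im[110:240,190:310],None,fx=5,fy=4.5,interpolation=cv2.INTER_CUBIC))
E
```

```text
t 29.7 pos [0.5779 0.0602 0.1063] yaw -0.77 w 12.2 F [ 0.1  0.4 -3. ] offset [0.061, 0.729, -0.023] turn 0.017 dist_mm 29.3
```

View pics/w30.png

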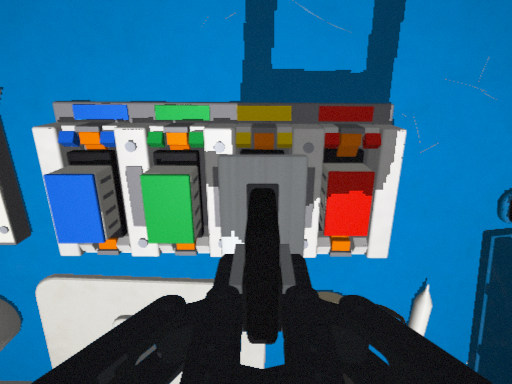

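View pics/s30a.png

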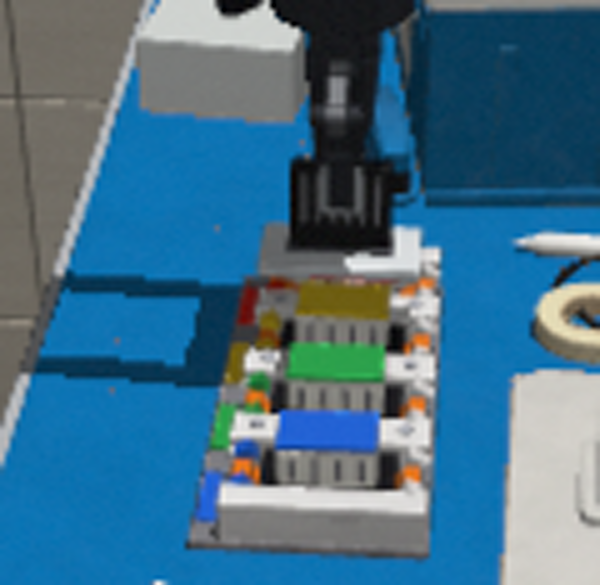

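Request:
step_arm([
  {"offset": [0.06, 0.35, -0.02], "turn": 0, "hand": 5},
  {"offset": [0.06, 0.7, -0.02], "turn": 0, "hand": 5},
  {"offset": [0.05, 0.8, -0.02], "turn": 0, "hand": 5},
  {"offset": [0.05, 0.9, -0.02], "turn": 0, "hand": 5},
  {"offset": [0.04, 1.0, -0.02], "turn": 0, "hand": 5},
  {"offset": [0.04, 1.1, -0.02], "turn": 0, "hand": 5},
  {"offset": [0.03, 1.2, -0.02], "turn": 0, "hand": 5},
  {"offset": [0.03, 1.28, -0.02], "turn": 0, "hand": 5},
  {"offset": [0.03, 1.3, -0.02], "turn": 0, "hand": 5},
  {"offset": [0.03, 1.3, -0.02], "turn": 0, "hand": 5},
])

```text
time_s: 30.75
eef_pos: [0.5809, 0.0595, 0.059]
eef_rot: [[1.0, 0.01, 0.013], [-0.013, -0.003, 1.0], [0.01, -1.0, -0.003]]
wrist_force: [-8.5, -0.7, 23.2]
gripper_width: 0.142
```

Bottomed at .059 with 23 N. Next is green, at (.5785,-.0068).

Request:
step_arm([
  {"offset": [0, -0.5, 0], "turn": 0, "hand": 5},
  {"offset": [0, -1.1, 0], "turn": 0, "hand": 5},
  {"offset": [0, -1.2, -0.6], "turn": 0, "hand": 5},
  {"offset": [0.0, -1.2, -1.65], "turn": 0, "hand": 5},
  {"offset": [0.0, -1.2, -1.65], "turn": 0, "hand": 5},
  {"offset": [0.0, -1.2, -1.65], "turn": 0, "hand": 5},
  {"offset": [0.0, -1.2, -1.65], "turn": 0, "hand": 5},
])

```text
time_s: 31.45
eef_pos: [0.5786, -0.0057, 0.1061]
eef_rot: [[1.0, 0.008, 0.013], [-0.013, -0.002, 1.0], [0.008, -1.0, -0.002]]
wrist_force: [0.8, 0.2, -2.1]
gripper_width: 0.146
```

```bash
python3 - <<'E'
from h import *
im,C=grab('wrist','w31');pl((.5796,-.0068,.0592,-.85))
E
```

```text
t 31.5 pos [ 0.5788 -0.0054  0.1063] yaw -0.68 w 12.5 F [ 0.2  0.1 -2.6] offset [0.011, 1.177, -0.032] turn 0.034 dist_mm 47.1
```

View pics/w31.png

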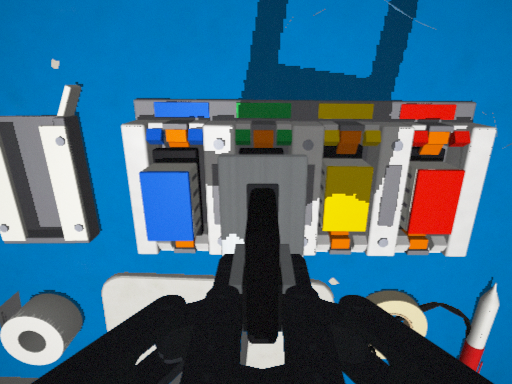

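Request:
step_arm([
  {"offset": [0.02, 0.35, -0.03], "turn": 0.03, "hand": 5},
  {"offset": [0.02, 0.7, -0.03], "turn": 0.03, "hand": 5},
  {"offset": [0.01, 0.8, -0.03], "turn": 0.03, "hand": 5},
  {"offset": [0.01, 0.9, -0.03], "turn": 0.03, "hand": 5},
  {"offset": [0.0, 1.0, -0.03], "turn": 0.03, "hand": 5},
  {"offset": [0.0, 1.1, -0.03], "turn": 0.03, "hand": 5},
  {"offset": [0.0, 1.2, -0.03], "turn": 0.03, "hand": 5},
  {"offset": [0.0, 1.28, -0.03], "turn": 0.03, "hand": 5},
  {"offset": [0.0, 1.31, -0.03], "turn": 0.03, "hand": 5},
  {"offset": [0.0, 1.31, -0.03], "turn": 0.03, "hand": 5},
])

```text
time_s: 32.5
eef_pos: [0.5808, -0.0068, 0.059]
eef_rot: [[1.0, 0.011, 0.014], [-0.014, -0.003, 1.0], [0.011, -1.0, -0.003]]
wrist_force: [-9.2, 2.7, 26.2]
gripper_width: 0.146
```

Request:
step_arm([
  {"offset": [0, -0.5, 0], "turn": 0, "hand": 5},
  {"offset": [0, -1.1, 0], "turn": 0, "hand": 5},
  {"offset": [0, -1.2, -0.6], "turn": 0, "hand": 5},
  {"offset": [0.0, -1.2, -1.65], "turn": 0, "hand": 5},
  {"offset": [0.0, -1.2, -1.65], "turn": 0, "hand": 5},
  {"offset": [0.0, -1.2, -1.65], "turn": 0, "hand": 5},
  {"offset": [0.0, -1.2, -1.65], "turn": 0, "hand": 5},
])

```text
time_s: 33.2
eef_pos: [0.5784, -0.0719, 0.1061]
eef_rot: [[1.0, 0.009, 0.014], [-0.014, -0.002, 1.0], [0.009, -1.0, -0.002]]
wrist_force: [0.4, 0.3, -2.9]
gripper_width: 0.139
```

```bash
python3 - <<'E'
from h import *
im,C=grab('wrist','w32');pl((.5786,-.0728,.0592,-.85))
E
```

```text
t 33.25 pos [ 0.5785 -0.0716  0.1062] yaw -0.76 w 12.3 F [-0.9  0.8 -2.3] offset [-0.009, 1.176, -0.026] turn 0.018 dist_mm 47.0
```

View pics/w32.png

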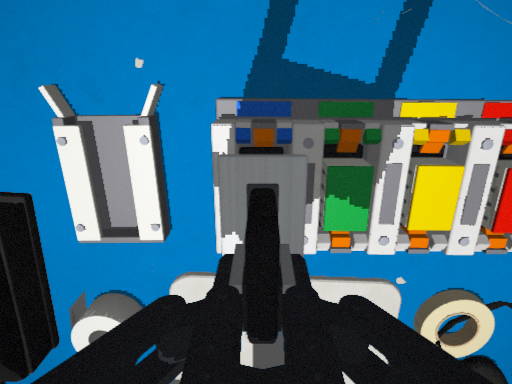

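Request:
step_arm([
  {"offset": [0.0, 0.35, -0.03], "turn": 0, "hand": 5},
  {"offset": [0.0, 0.7, -0.03], "turn": 0, "hand": 5},
  {"offset": [-0.01, 0.8, -0.03], "turn": 0, "hand": 5},
  {"offset": [-0.01, 0.9, -0.03], "turn": 0, "hand": 5},
  {"offset": [-0.02, 1.0, -0.03], "turn": 0, "hand": 5},
  {"offset": [-0.02, 1.1, -0.03], "turn": 0, "hand": 5},
  {"offset": [-0.02, 1.2, -0.03], "turn": 0, "hand": 5},
  {"offset": [-0.02, 1.28, -0.03], "turn": 0, "hand": 5},
  {"offset": [-0.02, 1.31, -0.03], "turn": 0, "hand": 5},
  {"offset": [-0.02, 1.31, -0.03], "turn": 0, "hand": 5},
])

```text
time_s: 34.25
eef_pos: [0.5797, -0.0733, 0.059]
eef_rot: [[1.0, 0.012, 0.013], [-0.013, -0.003, 1.0], [0.012, -1.0, -0.003]]
wrist_force: [-9.7, 2.2, 25.7]
gripper_width: 0.146
```

Request:
step_arm([
  {"offset": [0, -0.5, 0], "turn": 0, "hand": 5},
  {"offset": [0, -1.1, 0], "turn": 0, "hand": 5},
  {"offset": [-1, -1.3, 0], "turn": 0, "hand": 5},
  {"offset": [-2, -1.3, 0], "turn": 0, "hand": 5},
  {"offset": [-3, -1.3, 0], "turn": 0, "hand": 5},
  {"offset": [-3, -1.3, 0], "turn": 0, "hand": 5},
  {"offset": [-3, -1.3, 0], "turn": 0, "hand": 5},
  {"offset": [-3, -1.3, 0], "turn": 0, "hand": 5},
])

```text
time_s: 35.05
eef_pos: [0.4601, -0.0719, 0.1098]
eef_rot: [[1.0, 0.013, 0.013], [-0.013, -0.004, 1.0], [0.013, -1.0, -0.004]]
wrist_force: [-0.2, 0.1, -2.4]
gripper_width: 0.144
```

```bash
python3 - <<'E'
from h import *
im,C=grab('wrist','w33');pl((.4,-.1985,.1,-.5))
im,S=grab('side','s33'); cv2.imwrite('pics/s33a.png',cv2.resize(im[110:270,190:310],None,fx=5,fy=3.7,interpolation=cv2.INTER_CUBIC))
im,S=grab('top','t33'); cv2.imwrite('pics/t33a.png',cv2.resize(im[160:260,180:380],None,fx=4,fy=4,interpolation=cv2.INTER_CUBIC))
carts(im,S,.048)
E
```

```text
t 35.1 pos [ 0.4605 -0.0719  0.11  ] yaw -0.72 w 12.4 F [-0.2 -1.1 -3.5] offset [-1.476, 0.243, -3.182] turn -0.044 dist_mm 140.6
```

View pics/s33a.png

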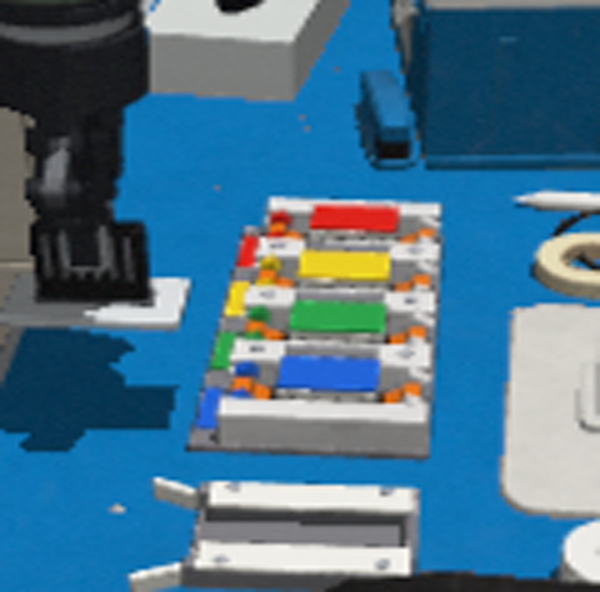

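View pics/t33a.png

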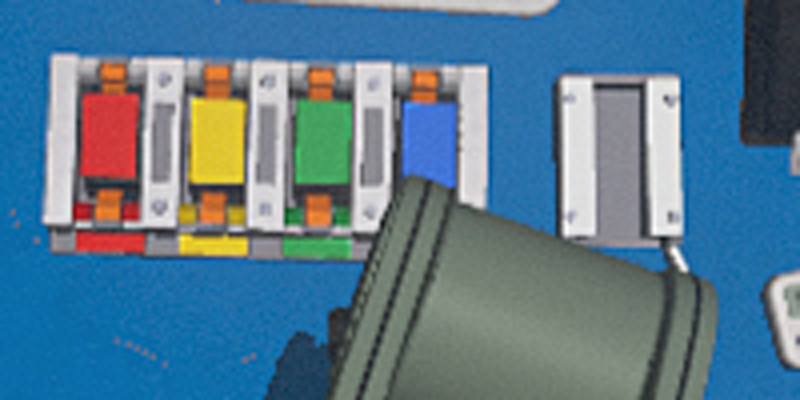

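View pics/w33.png

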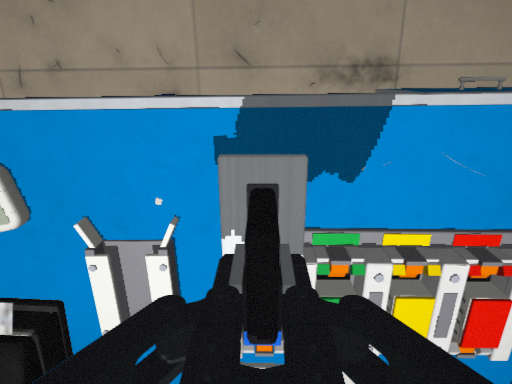

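```bash
python3 - <<'E'
from h import *
pl((.43,-.197,.1,-.5))
E
```

```text
t 35.2 pos [ 0.4604 -0.0719  0.1099] yaw -0.71 w 12.5 F [-0.6  0.1 -2.3] offset [-0.724, 0.251, -3.136] turn -0.043 dist_mm 129.1
```

Request:
step_arm([
  {"offset": [-0.2, 0, -0.8], "turn": 0, "hand": 5},
  {"offset": [-0.5, 0, -1.8], "turn": 0, "hand": 5},
  {"offset": [-0.72, 0.2, -2.8], "turn": -0.04, "hand": 5},
  {"offset": [-0.72, 0.25, -3.14], "turn": -0.04, "hand": 5},
  {"offset": [-0.72, 0.25, -3.14], "turn": -0.04, "hand": 5},
  {"offset": [-0.72, 0.25, -3.14], "turn": -0.04, "hand": 5},
  {"offset": [-0.72, 0.25, -3.14], "turn": -0.04, "hand": 5},
])

```text
time_s: 35.9
eef_pos: [0.4305, -0.196, 0.1]
eef_rot: [[1.0, 0.012, 0.008], [-0.008, -0.003, 1.0], [0.012, -1.0, -0.003]]
wrist_force: [0.7, -0.1, -3.4]
gripper_width: 0.147
```

```bash
python3 - <<'E'
from h import *
im,C=grab('wrist','w34');pl((.43,-.197,.0172,-.5))
im,S=grab('side','s34'); cv2.imwrite('pics/s34a.png',cv2.resize(im[170:300,180:320],None,fx=5,fy=4.5,interpolation=cv2.INTER_CUBIC))
E
```

```text
t 35.95 pos [ 0.4305 -0.196   0.1   ] yaw -0.42 w 12.5 F [ 0.4 -0.6 -2.3] offset [-0.039, 2.07, -0.02] turn 0.016 dist_mm 82.8
```

View pics/w34.png

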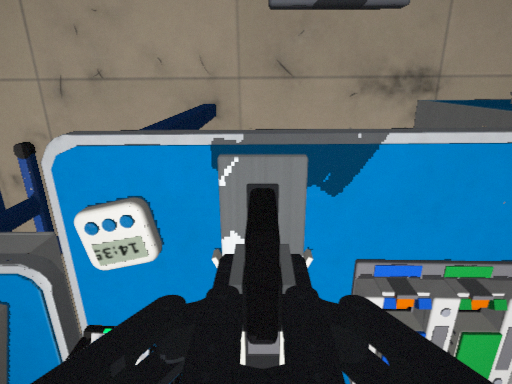

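View pics/s34a.png

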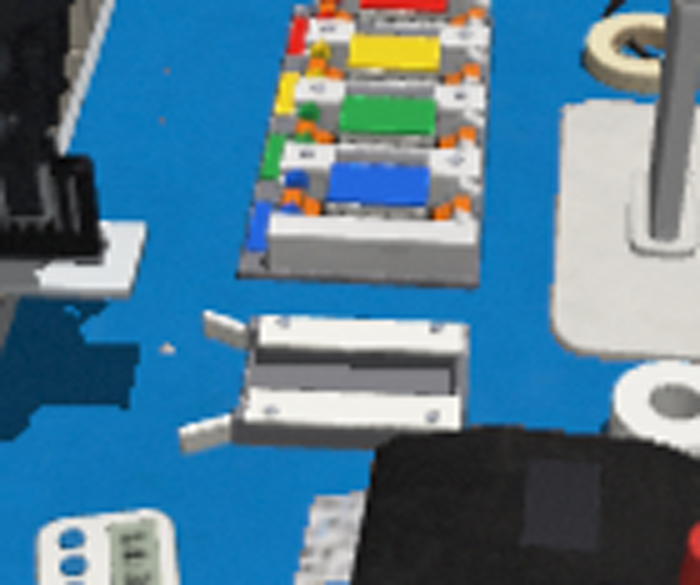

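Request:
step_arm([
  {"offset": [-0.02, 0.6, -0.04], "turn": 0, "hand": 5},
  {"offset": [-0.02, 1.3, -0.04], "turn": 0, "hand": 5},
  {"offset": [-0.03, 1.8, -0.04], "turn": 0, "hand": 5},
  {"offset": [-0.03, 2.03, -0.04], "turn": 0, "hand": 5},
  {"offset": [-0.03, 2.06, -0.04], "turn": 0, "hand": 5},
  {"offset": [-0.03, 2.06, -0.04], "turn": 0, "hand": 5},
  {"offset": [-0.03, 2.06, -0.04], "turn": 0, "hand": 5},
])

```text
time_s: 36.7
eef_pos: [0.4316, -0.1985, 0.019]
eef_rot: [[1.0, 0.015, 0.007], [-0.007, -0.005, 1.0], [0.015, -1.0, -0.005]]
wrist_force: [0.5, 0.4, -2.2]
gripper_width: 0.145
```

```bash
python3 - <<'E'
from h import *
pl((.52,-.1978,.0172,-.5),(.580,-.1983,.0172,-.5))
im,S=grab('side','s35'); cv2.imwrite('pics/s35a.png',cv2.resize(im[190:290,180:320],None,fx=5,fy=5,interpolation=cv2.INTER_CUBIC))
im,C=grab('wrist','w35')
E
```

```text
t 36.7 pos [ 0.4316 -0.1985  0.019 ] yaw -0.39 w 12.4 F [ 0.5  0.4 -2.2] offset [2.209, 0.077, 0.034] turn 0.022 dist_mm 88.4
t 36.7 pos [ 0.4316 -0.1985  0.019 ] yaw -0.39 w 12.4 F [ 0.5  0.4 -2.2] offset [3.709, 0.1, 0.031] turn 0.022 dist_mm 148.4
```

View pics/s35a.png

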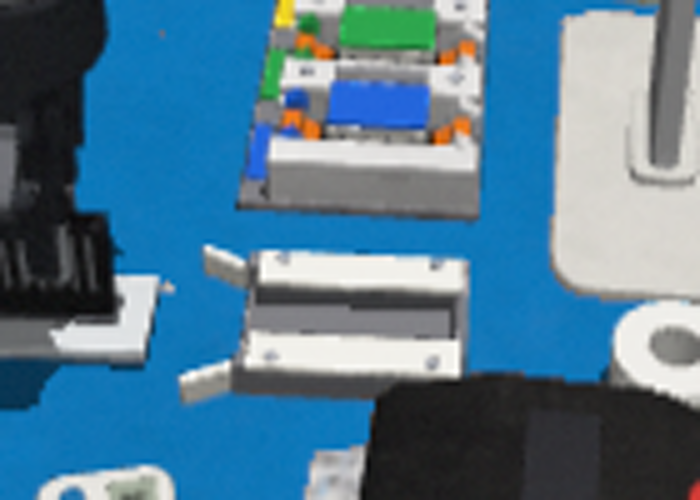

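View pics/w35.png

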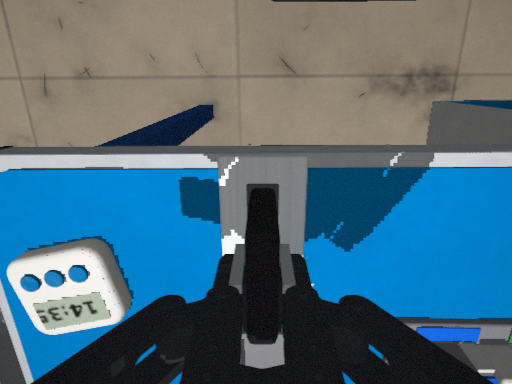

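Request:
step_arm([
  {"offset": [0.5, 0.06, 0.02], "turn": 0.02, "hand": 5},
  {"offset": [0.9, 0.06, 0.03], "turn": 0.02, "hand": 5},
  {"offset": [1.3, 0.06, 0.03], "turn": 0.02, "hand": 5},
  {"offset": [1.7, 0.07, 0.03], "turn": 0.02, "hand": 5},
  {"offset": [2.0, 0.08, 0.03], "turn": 0.02, "hand": 5},
  {"offset": [2.2, 0.08, 0.03], "turn": 0.02, "hand": 5},
  {"offset": [2.2, 0.08, 0.03], "turn": 0.02, "hand": 5},
])

```text
time_s: 37.5
eef_pos: [0.5206, -0.1983, 0.0174]
eef_rot: [[1.0, 0.016, 0.008], [-0.008, -0.005, 1.0], [0.016, -1.0, -0.005]]
wrist_force: [0.5, -0.7, -2.4]
gripper_width: 0.15
```

```bash
python3 - <<'E'
from h import *
pl((.580,-.1983,.0172,-.5))
im,S=grab('side','s36'); cv2.imwrite('pics/s36a.png',cv2.resize(im[190:290,180:320],None,fx=5,fy=5,interpolation=cv2.INTER_CUBIC))
im,C=grab('wrist','w36')
E
```

```text
t 37.5 pos [ 0.5206 -0.1983  0.0174] yaw -0.47 w 12.8 F [ 0.5 -0.7 -2.4] offset [1.486, 0.029, 0.012] turn 0.005 dist_mm 59.4
```

View pics/s36a.png

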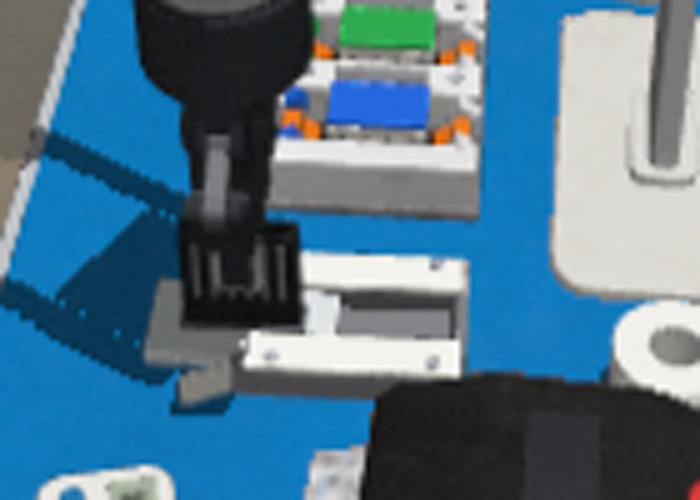

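View pics/w36.png

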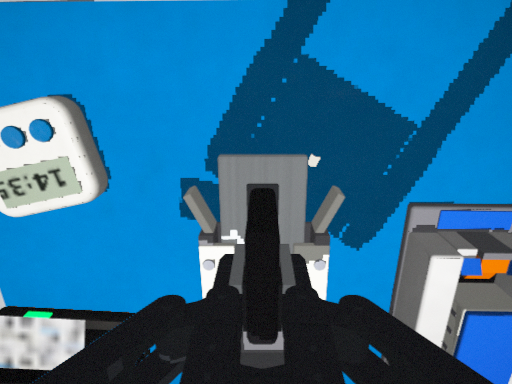

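Request:
step_arm([
  {"offset": [0.4, 0.02, 0.01], "turn": 0, "hand": 5},
  {"offset": [0.8, 0.02, 0.01], "turn": 0, "hand": 5},
  {"offset": [1.15, 0.03, 0.01], "turn": 0, "hand": 5},
  {"offset": [1.35, 0.03, 0.01], "turn": 0, "hand": 5},
  {"offset": [1.4, 0.03, 0.01], "turn": 0, "hand": 5},
  {"offset": [1.4, 0.03, 0.01], "turn": 0, "hand": 5},
])

```text
time_s: 38.2
eef_pos: [0.5742, -0.1977, 0.0161]
eef_rot: [[1.0, 0.013, 0.009], [-0.009, -0.004, 1.0], [0.013, -1.0, -0.004]]
wrist_force: [0.2, 0.3, -2.5]
gripper_width: 0.147
```

Request:
step_arm([
  {"offset": [0.05, 0, 0], "turn": 0, "hand": 5},
  {"offset": [0.1, 0, 0], "turn": 0, "hand": 5},
  {"offset": [0.15, 0, 0], "turn": 0, "hand": 5},
  {"offset": [0.2, 0, 0], "turn": 0, "hand": 5},
  {"offset": [0.2, 0, 0], "turn": 0, "hand": 5},
])

```text
time_s: 38.7
eef_pos: [0.5775, -0.1975, 0.0156]
eef_rot: [[1.0, 0.002, 0.008], [-0.008, -0.003, 1.0], [0.002, -1.0, -0.003]]
wrist_force: [-10.9, 0.1, 5.5]
gripper_width: 0.151
```

```bash
python3 - <<'E'
from h import *
im,S=grab('side','s37'); cv2.imwrite('pics/s37a.png',cv2.resize(im[190:290,180:320],None,fx=5,fy=5,interpolation=cv2.INTER_CUBIC))
im,C=grab('wrist','w37')
plan((.5775,-.1975,.0156),-.5)
E
```

```text
t 38.8 pos [ 0.5775 -0.1975  0.0155] yaw -0.44 w 12.6 F [-10.1  -0.3   4. ] offset [0.001, -0.001, 0.001] turn 0.012 dist_mm 0.1
```

View pics/s37a.png

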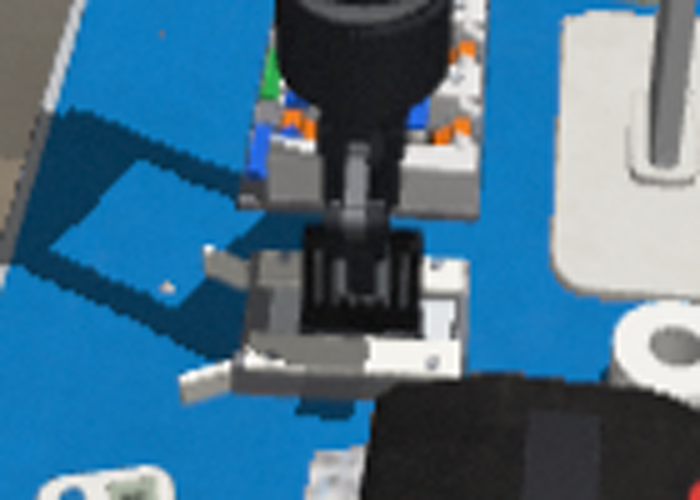

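View pics/w37.png

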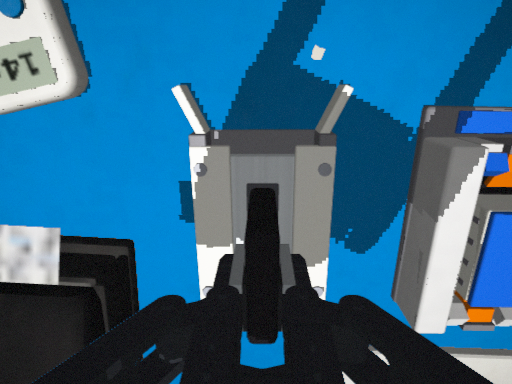

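Request:
step_arm([
  {"offset": [-0.02, 0, 0], "turn": 0, "hand": 34},
  {"offset": [-0.02, 0, 0], "turn": 0, "hand": 34},
  {"offset": [-0.02, 0, 0], "turn": 0, "hand": 34},
  {"offset": [-0.02, 0, 0], "turn": 0, "hand": 34},
  {"offset": [0, -0.3, 0], "turn": 0, "hand": 34},
  {"offset": [0, -1, 0], "turn": 0, "hand": 34},
  {"offset": [0, -2, 0], "turn": 0, "hand": 34},
  {"offset": [0, -3, 0], "turn": 0, "hand": 34},
  {"offset": [0, -3, 0], "turn": 0, "hand": 34},
  {"offset": [0, -3, 0], "turn": 0, "hand": 34},
])

```text
time_s: 39.8
eef_pos: [0.5788, -0.1978, 0.1384]
eef_rot: [[1.0, 0.007, 0.008], [-0.008, -0.005, 1.0], [0.007, -1.0, -0.005]]
wrist_force: [-0.5, -0.9, -0.9]
gripper_width: 0.398
```

```bash
python3 - <<'E'
from h import *
im,C=grab('wrist','w38')
cv2.imwrite('pics/w38a.png',cv2.resize(im[80:270,150:512],None,fx=2.2,fy=2.2,interpolation=cv2.INTER_CUBIC))
plan((.45,-.05,.25),-.5)
import pickle; pickle.dump(C,open('w38.pkl','wb'))
E
```

```text
t 39.85 pos [ 0.5773 -0.1971  0.1362] yaw -0.43 w 33.4 F [-0.4  0.3 -0.7] offset [-3.201, -2.867, 3.645] turn 0.013 dist_mm 225.4
```

View pics/w38a.png

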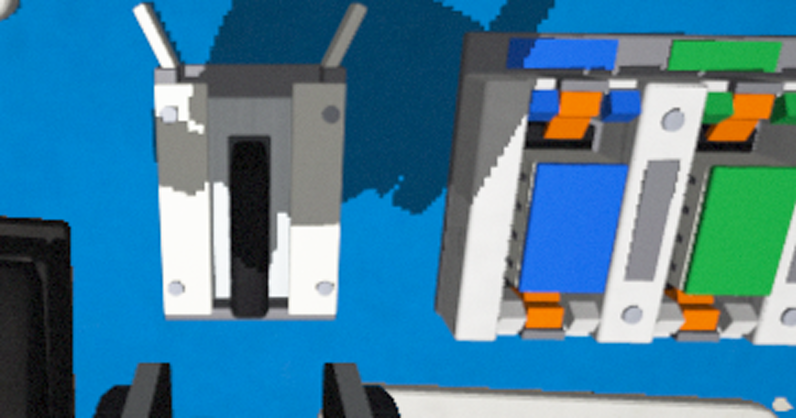

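```bash
python3 - <<'E'
from h import *
import pickle
C=pickle.load(open('w38.pkl','rb'))
P=lambda u,v,z: ray(C,(u/2.2+150,v/2.2+80),z)[:2].round(4)
print('near edge',P(250,97,.012),'far edge',P(222,297,.012),P(282,297,.012),'stop wall top far',P(250,318,.022),P(250,299,.022),'mouth floor',P(250,66,.004))
print('rib',P(230,137,.068),P(270,137,.068),P(230,316,.068),P(268,316,.068))
print('lips inner',P(208,80,.022),P(213,313,.022),P(292,80,.022),P(290,313,.022))
im=cv2.imread('pics/w38.png'); carts(im,C,.048)
E
```

```text
near edge [ 0.5307 -0.1985] far edge [ 0.6198 -0.2116] [ 0.6199 -0.1844] stop wall top far [ 0.6257 -0.1989] [ 0.6166 -0.1989] mouth floor [ 0.5189 -0.1984]
rib [ 0.5372 -0.2053] [ 0.5373 -0.1917] [ 0.6038 -0.2062] [ 0.6038 -0.1921]
lips inner [ 0.5227 -0.215 ] [ 0.6232 -0.2153] [ 0.5229 -0.1819] [ 0.6233 -0.1813]
green [487.1 184.5] [ 0.5786 -0.0101] yaw [np.float64(-1.0), np.float64(1.4)] dims [0.0567, 0.0346]
green [478.5 105. ] [ 0.5127 -0.0312] yaw [np.float64(88.0), np.float64(88.0)] dims [0.0104, 0.0393]
blue [410.  183.1] [ 0.577  -0.0752] yaw [np.float64(-1.6), np.float64(0.8)] dims [0.0561, 0.0342]
blue [405.  104.2] [ 0.5117 -0.0883] yaw [np.float64(87.7), np.float64(87.7)] dims [0.0106, 0.0386]
```

Request:
step_arm([
  {"offset": [-0.8, -1, 0.9], "turn": 0, "hand": 34},
  {"offset": [-1.6, -2, 1.8], "turn": 0, "hand": 34},
  {"offset": [-2.4, -2.87, 2.7], "turn": 0, "hand": 34},
  {"offset": [-3.2, -2.87, 3.6], "turn": 0, "hand": 34},
  {"offset": [-3.2, -2.87, 3.6], "turn": 0, "hand": 34},
  {"offset": [-3.2, -2.87, 3.6], "turn": 0, "hand": 34},
  {"offset": [-3.2, -2.87, 3.6], "turn": 0, "hand": 34},
  {"offset": [-3.2, -2.87, 3.6], "turn": 0, "hand": 34},
])

```text
time_s: 40.65
eef_pos: [0.4498, -0.0522, 0.2488]
eef_rot: [[1.0, 0.001, 0.008], [-0.008, -0.003, 1.0], [0.001, -1.0, -0.003]]
wrist_force: [-0.1, 0.1, 0.1]
gripper_width: 0.397
```

```bash
python3 - <<'E'
from h import *
im,C=grab('wrist','w39'); carts(im,C,.048)
im,S=grab('side','s39'); cv2.imwrite('pics/s39a.png',cv2.resize(im[140:300,180:330],None,fx=5,fy=3.7,interpolation=cv2.INTER_CUBIC))
E
```

```text
red [399.  257.4] [0.5824 0.1229] yaw [np.float64(-2.2), np.float64(-0.7)] dims [0.0572, 0.0339]
yellow [348.  255.4] [0.5791 0.0564] yaw [np.float64(-1.5), np.float64(0.1)] dims [0.0548, 0.0345]
green [297.5 255.4] [ 0.5785 -0.0093] yaw [np.float64(-1.1), np.float64(0.4)] dims [0.0525, 0.0334]
blue [247.  254.5] [ 0.5769 -0.075 ] yaw [np.float64(-0.5), np.float64(-2.0)] dims [0.0332, 0.0514]
```

View pics/w39.png

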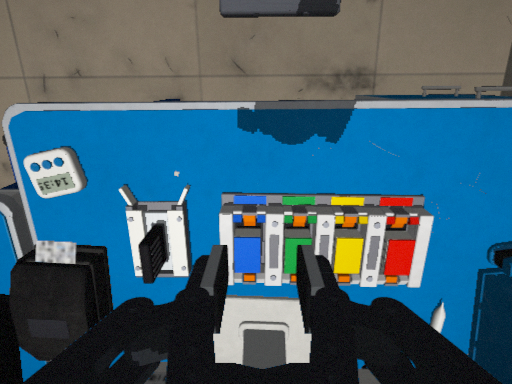

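View pics/s39a.png

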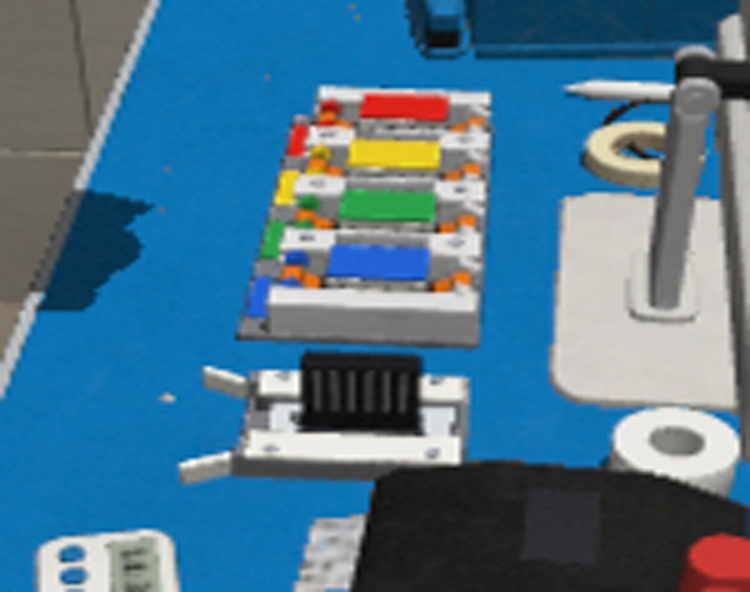

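```bash
python3 - <<'E'
from h import *
s=r.observe(); print(s['time_s'],np.abs(s['qd']).max()); r.job_done()
E
```

```text
40.75 0.003912426063727246
the job is handed in; nothing more can be done
```

The job is handed in at 40.75 s. All four cartridges are in the bays of their own colour, pressed home with the held plate. The plate is in its holder against the stop and released. The hand-in gives no verdict, so the checks below are my own measurements.

- **Cartridges:** Each press stopped hard at the same tool height, 59 mm, with 23–35 N on the wrist, which matches the bay-floor height. The last pictures show all tops level and each within about 2–3 mm of its bay centre (limit 7 mm).
- **Plate:** It stopped against the holder with about 10 N. It lies flat and in line, within 1 mm across the slot. The picture puts its centre about 2–3 mm short of home (limit 12 mm).
- **Bystanders:** I moved none of them, and the last views show nothing out of place.

Three things did not go to plan or did not agree:
- **First grasp:** The jaws closed on nothing above the blue cartridge. The real fingertips sit about 23–33 mm behind the reported tool point, more the wider they are open, and I worked with that offset from then on.
- **Knock:** The red cartridge was pushed a few centimetres towards the table edge during the run. I measured it again and picked it up there.
- **Cameras:** The top and wrist views differed by about 3.5 mm in y. I used the wrist camera for all placing.

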